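# Release the folding lid stay and shut the spice chest

### The job

Shut the spice chest. Its lid is held open by a folding stay locked past centre: lift the stay's brass knee up and towards you, past centre, so that the stay unlocks while the lid still stands; then lower the lid under control (its ball knob is the place to hold it) without ever letting it drop, and press it down until the roller catch snaps and the lid lies flush. Do not knock over or push away the spice jar, the bottle and the mug that stand nearby.

Things in the scene. Friction and masses are not known exactly. Their poses are not given: they have to be found in the camera images.
- chest: wooden spice chest, fixed to the table: 200 mm deep (x), 320 wide (y), 124 high without lid, walls 10, five spice jars inside at its left. Origin: centre of its underside; x runs from its front wall (facing the robot) to its hinged rear wall, y to the left, z up. Hinge line along y at x = +100, z = +124 mm; the folding stay is inside the right-hand wall, in the plane y = -135 mm
- lid (a joint): hinge of the lid, a wooden panel 204 x 320 x 12 mm, 0.47 to 0.66 kg. 0 as found: it stands 1.396 rad (80 degrees) above shut, leaning to the robot, top edge 325 mm above the table; 1.396: shut, flush. Hinge friction (about 0.33 N m) carries the unlocked lid by itself only up to about 0.3; farther down it runs away and slams unless held
- lid_hinge (a point): point on the hinge line, mid-width, at the lid's underside, fixed to the lid: x axis points along the lid away from its free edge, y along the hinge to the left, z out of the lid's top face
- lid_knob (a point): centre of the dark ball knob, 28 mm in diameter, at mid-width near the lid's free edge: 168 mm from the hinge line, 38 mm above the lid's underside (26 above its top face). Lid open: it is behind the lid, seen from the robot, 296 mm above the table. Can be pinched from above across the chest's y, and turns between the fingers as the lid swings
- stay_fold (a joint): fold of the stay at its knee, between its two flat steel links. 0 as found: locked, knee on its stop, bent 0.24 rad backwards past centre; 0.24: links in line (the lid is lifted by about a degree); more: unlocked and folding, about 0.85 when the lid has come down to 0.07, 1.2 at lid 0.19; 3.1 with the lid shut
- stay_knee (a point): centre of the brass finger roller on the knee, 14 mm in diameter, 22 long, along the chest's y, close in front of the open lid: a gripper pointing straight down strikes the lid, one leaning back to the robot by 20 to 45 degrees has room. Pinch its end faces across the chest's y. It travels on a circle about stay_foot, up and towards the robot; it takes 5 to 9 N, most before the links are in line
- stay_foot (a point): lower pivot of the stay, at x = +15, y = -135, z = +109 mm in the chest's frame. Lower link 75 mm from here to the knee, upper link 58 mm from the knee to the lid
- spice_jar: bystander: spice jar with green cap, 46 mm in diameter, 106 mm high, left of the chest; origin: centre of its underside
- vinegar_bottle: bystander: slim glass bottle, 63 mm in diameter, 234 mm high, behind the chest; origin: centre of its underside
- tea_mug: bystander: cream mug, 83 mm in diameter, 94 mm high, behind the chest; origin: centre of its underside
- catch (a point): white sprung roller of the catch, inside the front wall at mid-width, 22 mm below the rim. From lid 1.32 on, the strike under the lid's front edge rides on it and leaves that edge some 14 mm open, until about 5 to 8 N at the knob pushes it past the roller and home

How it is judged (in metres and radians):
On the way, in this order (a step that is already met when the one before it is completed fails the run):
1. the stay's knee is broken past centre while the lid still stands up (value of joint stay_fold above 0.42 rad and value of joint lid below 0.6 rad), for 0.2 s.
2. the lid is brought down past half way (value of joint lid above 0.8 rad).
At the end, for the whole second after the job is handed in: The lid is shut and caught, within 0.02 rad (about 4 mm at its front edge) of flush, and at rest; spice jar, bottle and mug stand upright within 40 mm of where they stood (value of joint lid above 1.376 rad and velocity of joint lid between -0.05 and 0.05 rad/s and angle between each of spice_jar, vinegar_bottle, tea_mug's own z axis and vertical below 0.2 rad); the robot touches nothing.
It fails at once if the lid is let drop: on its way down, before it meets the catch, it falls faster than 2.5 rad/s (about 0.5 m/s at its front edge) (velocity of joint lid above 2.5 rad/s and value of joint lid between 0.4 and 1.3 rad).
It fails at once if a bystander is pushed away by more than 40 mm or knocked over (distance of any of spice_jar, vinegar_bottle, tea_mug from where it was at the start of the episode above 0.04 m or angle between any of spice_jar, vinegar_bottle, tea_mug's own z axis and vertical above 0.5 rad).
It also fails if it takes over 51 s, if anything falls off the work surface, if the arm or the gripper's body presses on something with over 40 N, if the wrist force passes 120 N, or if a joint passes its speed limit or range.

### The arm

A 7-joint arm with a two-finger parallel gripper is mounted at the origin on a cart in front of the work surface, level with it; the furniture and walls round the work are solid. World frame = base frame: x ahead of the robot, y to its left, z up, the work surface at z = 0. Lengths are in m, angles in degrees, forces in N, time in s.
With the tool pointing down it reaches from about 0.4 to 0.85 m from the base axis. Payload 6.9 kg.
Tool frame: the origin (TCP) lies at the centre of the arm's flange, where the gripper is bolted on; the fingertips stand 173 mm ahead of it and the grasp point (between the pads) lies 155 mm ahead of it; z points along the fingers, y is the direction in which the jaws open and shut (so a half turn about z gives the same grasp; the last joint's range is limited). The gripper opens to 85 mm and grips with 20 to 120 N. Pads are 22 mm wide; open, the fingers measure 114 mm over their backs; the gripper's body (76 mm by 85 mm) begins 54 mm behind the grasp point. The pads swing forward as they close: fully open they stand 13 mm farther back than shut.
Start: joints at [-68.039, 29.078, -13.613, 85.955, 7.202, 65.827, -8.869], TCP at [0.171, 0.601, 0.405] pointing down, gripper open.
Joint ranges: [-176.47, 176.47], [-13.61, 117.27], [-81.72, 77.17], [0.22, 143.17], [-87.28, 267.28], [10, 112.55], [-165.47, 165.47]. Speed limits (degrees/s): [136.94, 136.94, 180, 180, 180, 180, 180].

### API

Orientations are given as a 3x3 rotation matrix whose columns are the frame's x, y, z axes.
In Python, from rig import ctrl gives the robot as it stands.
- The arm moves only by the tool servo_tool, never from a script. Its argument "increments" is a list of rows, each a list of 6 numbers: the shift along the tool's x, y, z as a fraction of full scale, then the turn, a rotation vector about the tool's x, y, z as a fraction of full scale. In form: [[tx, ty, tz, rx, ry, rz], ...]. A call has 1 to 8 rows; each row is the pose to reach, as a shift and turn from the pose commanded when the call began, along the tool's axes at that moment; what a row does not reach only later rows make up. Full scale, the value 1, is 0.15 m for a shift and 120 degrees for a turn. A row lasts 1/10 s, in which the tool goes at most 50 mm and 8.59 degrees, less where a joint would pass 70% of its speed; a pose out of reach is approached as far as the arm can. A call with a number of a shift or a turn outside -1 to 1 is refused whole. A call with a gripper value outside its range is refused whole. "claw" is the closure, from -1 (fully open) to 1 (shut), so that 0 is half open, set as the call begins (left out, the last holds). The fingers move at their own pace and stop on an object; the grip force is fixed at half the most. Time passes only in rows, so rows that repeat a pose let the fingers close. It gives the time, the measured TCP pose, the force and the opening at its end, in the units of the state.
- ctrl.read_state(): the state, without advancing time (a new reading comes with each control period).
- ctrl.capture(name): name is "scene" or "side" or "wrist"; returns a dict with "image" (400x640x3 uint8, blue, green, red), "z_map" (400x640 float32, m along the optical axis (not along the pixel's ray), 0 where there is no reading), "camera_matrix" (3x3 intrinsics, pixels), "world_from_camera" (4x4, takes a point from camera to world coordinates). Camera axes: x right, y up, looking along -z (the intrinsics and any distortion apply to the point x, -y, -z); pixel columns grow to the right and rows downward; lengths in m; the calibration is good to about 2 mm. A picture is of the moment at which its call begins.
- ctrl.hand_in(): hands the job in, once; it reports no verdict.
Trained networks look in a picture, given as the dict that the camera call returned (one of the last four; its "shot" number tells which), for a name from the list of things; names that differ only in an ending like _2 or _b are one class to them, and where a whole thing is asked for, a point or a joint stands for the part that bears it (a point fixed in the world has none). Each returns a list of dicts, best first, with "score" (0 to 1); they miss things now and then, are a little off and sometimes report something else, mostly with a low value. They report only what shows in the picture. A call takes as long as a camera call.
- ctrl.look_for(query, picture): "location" ([x, y, z] in m, in world coordinates, good to about 4 mm: the middle of the surface that is visible of it).
The state is a dict: "time_s": time; "joint_positions": joint angles; "joint_velocities": joint speeds; "tau": joint torques, N m; "tool_pos": TCP position; "orientation": TCP orientation; "contact_force": force on the tool from outside, world axes, zero at the start; "wrist_torque": the same for the moment, N m; "gripper_width": finger opening in m.
Only numpy, scipy, OpenCV 4.12 (cv2) and the standard library are available. Lean on these libraries where they do the work, as an engineer would, in place of code of your own. Each camera call takes 0.05 s, during which the arm holds its last target.

## Working session

There is one attempt and no reset: what is moved stays moved. The work goes in short steps, Python scripts to look and compute and a tool call to move; the robot and the scene stay as the last step left them, time stands still between calls to the robot, and variables do not carry over. Pictures are saved under pics/ and viewed, and the job is handed in when it is done.

Besides the shell and the picture viewer there is one more tool, called after "Request:" as name([rows], argument=value, ...), one row to a line, values as JSON. servo_tool: Moves the arm, as the interface text tells. Shift numbers are shares of 0.15 m and turn numbers shares of 120 degrees, none past 1 either way. Its arguments: {"type":"object","properties":{"increments":{"type":"array","items":{"type":"array","items":{"type":"number"}}},"claw":{"type":"number"}},"required":["increments"]}

```bash
ls; mkdir -p pics
cat > h.py <<'E'
import numpy as np, cv2
from rig import ctrl
def shot(n,fn):
    p=ctrl.capture(n); cv2.imwrite('pics/'+fn,p['image']); return p
def px2w(p,u,v,z=None):
    K=p['camera_matrix'];T=p['world_from_camera']
    z=p['z_map'][int(v),int(u)] if z is None else z
    c=np.array([(u-K[0,2])/K[0,0]*z,-(v-K[1,2])/K[1,1]*z,-z,1]);return (T@c)[:3]
def w2px(p,w):
    K=p['camera_matrix'];T=np.linalg.inv(p['world_from_camera'])
    c=T@np.append(w,1);return K[0,0]*c[0]/-c[2]+K[0,2],K[1,1]*(-c[1])/-c[2]+K[1,2]
E
python3 - <<'E'
from h import *
np.set_printoptions(precision=4,suppress=True)
s=ctrl.read_state();print(s['time_s'],s['tool_pos'],s['orientation'],s['gripper_width'],s['contact_force'])
for n in ['scene','side']:
    p=shot(n,n+'0.png')
    print(n,p['world_from_camera'])
    for q in ['chest','lid','lid_hinge','lid_knob','stay_knee','stay_foot','catch','spice_jar','vinegar_bottle','tea_mug']:
        r=ctrl.look_for(q,p)
        for d in r[:2]: print(q,np.round(d['location'],4),round(d['score'],2),np.round(w2px(p,d['location'])))
print(ctrl.read_state()['time_s'])
E
```

```text
pics
0.0 [0.1714 0.6008 0.4038] [[-0.9617  0.2743 -0.0005]
 [ 0.2743  0.9617 -0.0017]
 [-0.     -0.0018 -1.    ]] 0.08557458504685694 [-0.2518 -0.635   0.6258]
scene [[ 0.9242  0.2744 -0.2656  0.3533]
 [-0.3817  0.6384 -0.6684 -0.7824]
 [-0.0139  0.7191  0.6947  0.8444]
 [ 0.      0.      0.      1.    ]]
chest [ 0.5115 -0.1932  0.0954] 0.94 [291. 251.]
lid [ 0.5631 -0.2452  0.3009] 0.67 [317. 197.]
lid_hinge [ 0.5657 -0.2472  0.3035] 0.73 [319. 196.]
lid_knob [ 0.5652 -0.2415  0.3011] 0.74 [317. 195.]
stay_knee [ 0.5215 -0.3138  0.1807] 0.83 [312. 265.]
stay_foot [ 0.5107 -0.1953  0.0928] 0.85 [291. 252.]
catch [ 0.5072 -0.1933  0.0914] 0.78 [289. 252.]
spice_jar [ 0.5132 -0.195   0.0952] 0.74 [292. 251.]
spice_jar [0.5133 0.0349 0.1073] 0.53 [264. 189.]
vinegar_bottle [ 0.739  -0.2542  0.1294] 0.93 [388. 231.]
vinegar_bottle [ 0.5649 -0.242   0.3043] 0.37 [317. 194.]
tea_mug [ 0.768  -0.0526  0.0619] 0.94 [359. 195.]
side [[-0.9996  0.0277 -0.0029  0.5943]
 [-0.0186 -0.5878  0.8088  0.7519]
 [ 0.0207  0.8085  0.5881  0.8691]
 [ 0.      0.      0.      1.    ]]
chest [ 0.5334 -0.1195  0.1026] 0.69 [345. 243.]
lid [ 0.5965 -0.1331  0.2766] 0.73 [319. 175.]
lid [ 0.5301 -0.122   0.1007] 0.37 [347. 243.]
lid_hinge [ 0.5933 -0.1333  0.2773] 0.58 [321. 175.]
lid_knob [ 0.595  -0.1355  0.2778] 0.89 [320. 174.]
stay_knee [ 0.5178 -0.302   0.17  ] 0.54 [351. 174.]
stay_foot [ 0.5345 -0.12    0.1041] 0.86 [345. 242.]
stay_foot [ 0.5943 -0.1377  0.2757] 0.48 [321. 174.]
catch [ 0.5358 -0.1233  0.1039] 0.83 [344. 241.]
spice_jar [0.5144 0.0549 0.075 ] 0.58 [356. 310.]
vinegar_bottle [ 0.746  -0.2123  0.1153] 0.82 [256. 211.]
vinegar_bottle [ 0.5324 -0.1188  0.1001] 0.71 [346. 244.]
tea_mug [ 0.7737 -0.0127  0.0594] 0.96 [234. 288.]
1.1
```

View pics/scene0.png

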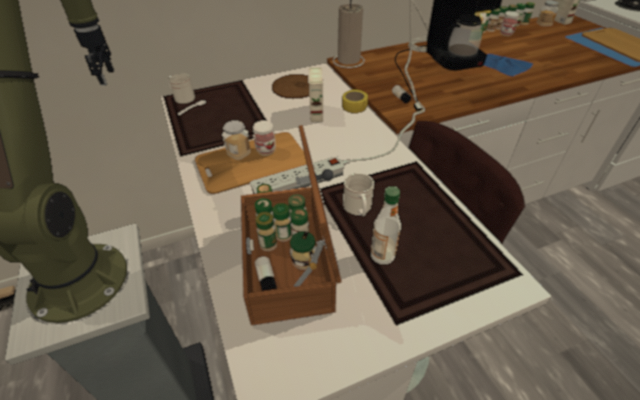

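View pics/side0.png

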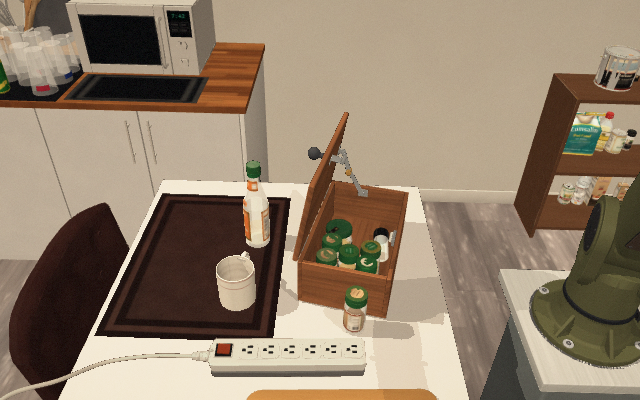

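The side view shows the lid standing with the knob at about (315,154) and the stay from about (338,158) to (363,192). I'll enlarge both views to fix the chest's pose.

Run:
```python
from h import *
import pickle
np.set_printoptions(precision=4,suppress=True)
for n in ['scene','side']:
    p=ctrl.capture(n); pickle.dump(p,open(n+'0.pkl','wb'))
    c=(slice(120,330),slice(220,360)) if n=='scene' else (slice(105,320),slice(285,415))
    im=cv2.resize(p['image'][c],None,fx=2.75 if n=='side' else 2.8,fy=2.75 if n=='side' else 2.8,interpolation=cv2.INTER_CUBIC)
    cv2.imwrite('pics/%s0z.png'%n,im)
    # heights
    H,W=p['z_map'].shape
    uu,vv=np.meshgrid(np.arange(W),np.arange(H))
    K=p['camera_matrix'];z=p['z_map']
    c=np.stack([(uu-K[0,2])/K[0,0]*z,-(vv-K[1,2])/K[1,1]*z,-z,np.ones_like(z)],-1)
    w=c@p['world_from_camera'].T
    np.save(n+'0w.npy',w[...,:3])
    m=(z>0)&(abs(w[...,2]-.124)<.004)&(w[...,0]>.35)&(w[...,0]<.75)&(w[...,1]>-.5)&(w[...,1]<.1)
    pts=w[m][:,:2].astype(np.float32); print(n,len(pts),cv2.minAreaRect(pts),pts.min(0),pts.max(0))
    im=p['image'].copy(); im[m]=(255,0,255); cv2.imwrite('pics/%s0m.png'%n,im[110:360,200:440])
```

```text
scene 2260 ((0.5837584137916565, -0.18085512518882751), (0.3241635859012604, 0.360565185546875), 76.75799560546875) [ 0.3731 -0.342 ] [0.7499 0.0163]
side 2441 ((0.5762805938720703, -0.17922146618366241), (0.32614439725875854, 0.34548601508140564), 76.63825225830078) [ 0.3721 -0.3401] [0.748  0.0149]
```

View pics/side0z.png

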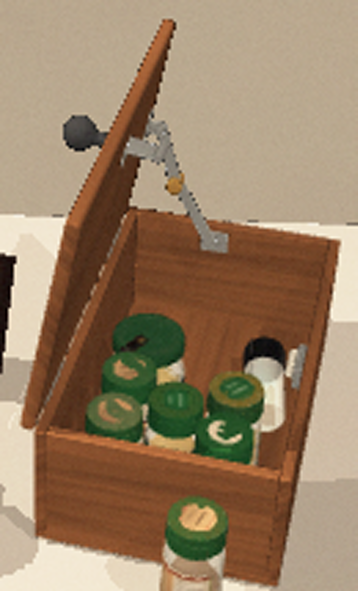

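View pics/scene0z.png

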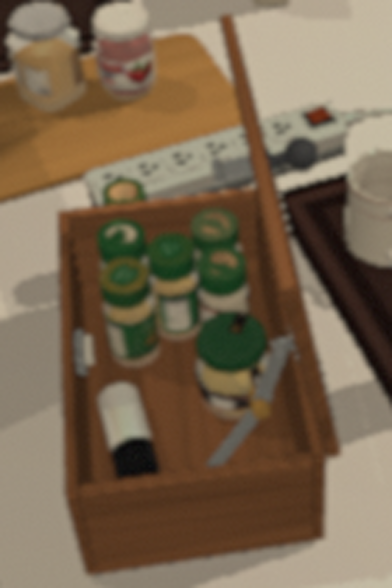

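View pics/scene0m.png

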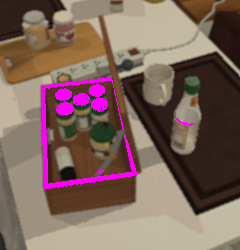

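View pics/side0m.png

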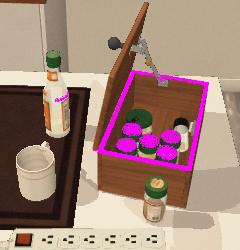

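```bash
cat >> h.py <<'E'
def rimfit(n):
    w=np.load(n+'0w.npy')
    m=(abs(w[...,2]-.124)<.004)&(w[...,0]>.35)&(w[...,0]<.685)&(w[...,1]>-.5)&(w[...,1]<.1)
    pts=w[m][:,:2]
    pts=pts[~((abs(pts[:,0]-.70)<.03)&(pts[:,1]<-.2))]
    return pts
E
python3 - <<'E'
from h import *
import pickle
np.set_printoptions(precision=4,suppress=True)
from scipy.optimize import minimize
P=[]
for n in ['scene','side']:
    pts=rimfit(n); print(n,len(pts),cv2.minAreaRect(pts.astype(np.float32)))
    # fit to rim (outer 200x320, wall 10): sum robust distance to rim ring
    def cost(a,pts=pts):
        x,y,t=a;c,s=np.cos(t),np.sin(t)
        d=pts-[x,y];l=np.stack([d@[c,s],d@[-s,c]],1)
        q=np.abs(l)-[.095,.155]
        sd=np.where((q>0).any(1),np.linalg.norm(np.maximum(q,0),axis=1),np.minimum(-q[:,0],-q[:,1]))
        e=np.maximum(sd-.004,0)
        return np.sum(np.minimum(e**2,.008**2))*1e4
    best=min((minimize(cost,[.53,-.17,np.radians(t)],method='Nelder-Mead',options=dict(xatol=1e-6,fatol=1e-8)) for t in (-20,-13,-8,8,13)),key=lambda r:r.fun)
    print(best.x,np.degrees(best.x[2]),best.fun); P.append(best.x)
x,y,t=np.mean(P,0)
np.save('chest.npy',[x,y,t])
R=np.array([[np.cos(t),-np.sin(t),0],[np.sin(t),np.cos(t),0],[0,0,1]]);o=np.array([x,y,0])
W=lambda l:o+R@np.array(l)
phi=1.396
ux=np.array([-np.cos(phi),0,np.sin(phi)]);uz=np.array([np.sin(phi)*-1*-1,0,np.cos(phi)])
h=np.array([.1,0,.124])
knob=h+.168*ux+.038*uz
print('knob',knob,W(knob))
w=np.load('side0w.npy')
import pickle
for n in ['scene','side']:
    p=pickle.load(open(n+'0.pkl','rb'));im=p['image'].copy()
    L=[(sx*.1,sy*.16,.124) for sx in(-1,1) for sy in (-1,1)]+[tuple(knob),(.015,-.135,.109)]+[tuple(h+.204*ux+[0,s*.16,0]) for s in (-1,1)]
    im=cv2.resize(im,None,fx=3,fy=3)
    for l in L:
        u,v=w2px(p,W(l)); cv2.circle(im,(int(3*u),int(3*v)),3,(255,0,255),-1)
    cv2.imwrite('pics/%s0p.png'%n,im[300:900,750:1350])
E
```

```text
scene 2208 ((0.5121363997459412, -0.16400092840194702), (0.3241635859012604, 0.21340841054916382), 76.75799560546875)
[ 0.5052 -0.1638 -0.2311] -13.24035172965254 568.6130105607158
side 2399 ((0.5094979405403137, -0.1633654087781906), (0.3263007700443268, 0.20849722623825073), 76.52189636230469)
[ 0.5054 -0.1623 -0.2341] -13.410436993575468 639.3735327140057
knob [0.1082 0.     0.296 ] [ 0.6106 -0.188   0.296 ]
```

View pics/side0p.png

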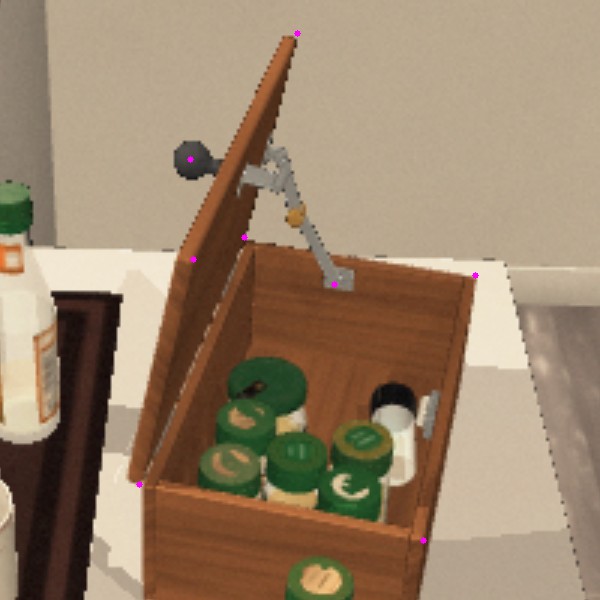

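View pics/scene0p.png

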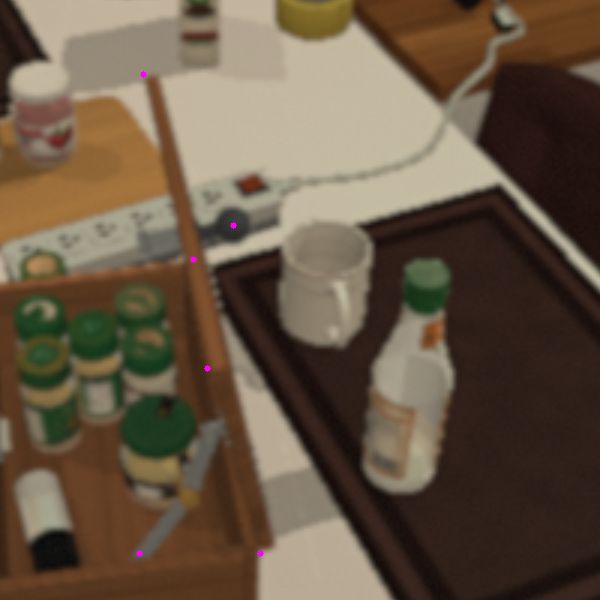

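```bash
cat >> h.py <<'E'
def chest():
    x,y,t=np.load('chest.npy')
    R=np.array([[np.cos(t),-np.sin(t),0],[np.sin(t),np.cos(t),0],[0,0,1]]);return R,np.array([x,y,0])
E
python3 - <<'E'
from h import *
import pickle
np.set_printoptions(precision=4,suppress=True)
R,o=chest()
for n,(ox,oy),B in [('side',(250,100),(280,200,310,235)),('scene',(250,100),(170,480,210,515))]:
    p=pickle.load(open(n+'0.pkl','rb'));im=p['image']
    hsv=cv2.cvtColor(im,cv2.COLOR_BGR2HSV)
    x0,y0,x1,y1=[b//3 for b in B]; 
    sub=hsv[y0+oy:y1+oy,x0+ox:x1+ox]
    m=(sub[...,0]>15)&(sub[...,0]<30)&(sub[...,1]>110)&(sub[...,2]>100)
    v,u=np.nonzero(m);print(n,len(u)); 
    if not len(u): print(sub); continue
    u=u.mean()+x0+ox;v=v.mean()+y0+oy
    print(u,v)
    a=px2w(p,u,v,.5);b=px2w(p,u,v,1.);a=R.T@(a-o);b=R.T@(b-o)
    for yl in (-.135,-.124):
        k=a+(b-a)*(yl-a[1])/(b[1]-a[1]);f=np.array([.015,yl,.109]);d=k-f
        print(yl,k,np.linalg.norm(d),np.degrees(np.arctan2(d[2],d[0])))
    d=R.T@(px2w(p,round(u),round(v))-o);print('depth',d)
# geometry: bent .24 back past centre; attach point on lid unknown: 75 & 58
E
```

```text
side 35
348.2857142857143 171.77142857142857
-0.135 [ 0.0526 -0.135   0.1722] 0.07352205861459811 59.25155850990885
-0.124 [ 0.0507 -0.124   0.1795] 0.07905224574906179 63.12982300045379
depth [ 0.0524 -0.1297  0.1749]
scene 39
312.15384615384613 265.0769230769231
-0.135 [ 0.0514 -0.135   0.1706] 0.07153378381252516 59.380463738137415
-0.124 [ 0.0527 -0.124   0.1558] 0.06009201374263484 51.17626954750154
depth [ 0.05   -0.1447  0.1838]
```

```bash
cat >> h.py <<'E'
from scipy.spatial.transform import Rotation as Ro
def toolR(alpha): # lean back to robot, rad
    R,o=chest();cx=R[:,0];cy=R[:,1];ez=np.array([0,0,1.])
    z=np.sin(alpha)*cx-np.cos(alpha)*ez
    return np.stack([np.cross(cy,z),cy,z],1)
GP=.155
def tcp(l,alpha):  # local grasp point -> tcp world
    R,o=chest();return o+R@np.array(l)-GP*toolR(alpha)[:,2]
def rows(targets,dec=3,base=None):
    s=ctrl.read_state();p0,R0=(np.array(s['tool_pos']),np.array(s['orientation'])) if base is None else base
    for p,Rt in targets:
        d=R0.T@(p-p0)/.15;r=Ro.from_matrix(R0.T@Rt).as_rotvec(degrees=True)/120
        print(list(np.round(np.r_[d,r],dec)))
def knob(q): # lid joint
    f=1.396-q;ux=np.array([-np.cos(f),0,np.sin(f)]);uz=np.array([np.sin(f),0,np.cos(f)])
    return np.array([.1,0,.124])+.168*ux+.038*uz
TH0=np.radians(59.5);F=np.array([.015,-.135,.109])
def knee(th): return F+.075*np.array([np.cos(th),0,np.sin(th)])
E
python3 - <<'E'
from h import *
np.set_printoptions(precision=4,suppress=True)
from scipy.optimize import brentq
k0=knee(TH0);A0=k0+.058*np.array([np.cos(TH0+.24),0,np.sin(TH0+.24)])
H=np.array([.1,-.135,.124]);
def A(q):
    c,s=np.cos(-q),np.sin(-q);d=A0-H   # closing: free edge goes toward -x, i.e. ccw in x-z: angle increases
    c,s=np.cos(q),np.sin(q)
    return H+np.array([c*d[0]-s*d[2],0,s*d[0]+c*d[2]])
for q in [-.015,0,.02,.04,.07,.1,.19,.3,1.396]:
    a=A(q)-F;D=np.hypot(a[0],a[2]);
    if D>.133: print(q,'over',D);continue
    cosb=(D*D-.075**2-.058**2)/(2*.075*.058);b=np.arccos(cosb)
    th=np.arctan2(a[2],a[0])+np.arctan2(.058*np.sin(b),.075+.058*np.cos(b))
    print(q,'D',D,'fold',.24+b,'th',np.degrees(th),knee(th))
print('A0',A0)
print('knee w',tcp(k0,np.radians(40))+.155*toolR(np.radians(40))[:,2],'tcp',tcp(k0,np.radians(40)))
print(toolR(np.radians(40)))
rows([(np.array([.30,.48,.41]),toolR(0)),(np.array([.45,.2,.42]),toolR(0))])
E
```

```text
-0.015 over 0.13312255276860133
0 D 0.13205923057936034 fold 0.4799999999999979 th 71.48499636496459 [ 0.0388 -0.135   0.1801]
0.02 D 0.1306307020763275 fold 0.6212382403967502 th 75.72444730815702 [ 0.0335 -0.135   0.1817]
0.04 D 0.1291900281571494 fold 0.7239162166493084 th 78.99852189816414 [ 0.0293 -0.135   0.1826]
0.07 D 0.12700662846475605 fold 0.8478405561328158 th 83.15608960276016 [ 0.0239 -0.135   0.1835]
0.1 D 0.12479689955286465 fold 0.9521982636819945 th 86.8240751494461 [ 0.0192 -0.135   0.1839]
0.19 D 0.11801600685631364 fold 1.2071166432995262 th 96.37853252270173 [ 0.0067 -0.135   0.1835]
0.3 D 0.1094400032303191 fold 1.460196278586241 th 106.61694984744867 [-0.0064 -0.135   0.1809]
1.396 D 0.024074690312865205 fold 3.1224060567254845 th 209.7022538585352 [-0.0501 -0.135   0.0718]
A0 [ 0.0698 -0.135   0.2292]
knee w [ 0.5258 -0.3066  0.1736] tcp [ 0.4289 -0.2837  0.2924]
[[-0.7454  0.2305  0.6255]
 [ 0.1766  0.9731 -0.1482]
 [-0.6428  0.     -0.766 ]]
[np.float64(-1.046), np.float64(-0.541), np.float64(-0.036), np.float64(-0.0), np.float64(-0.0), np.float64(-0.022)]
[np.float64(-2.519), np.float64(-2.062), np.float64(-0.102), np.float64(-0.0), np.float64(-0.0), np.float64(-0.022)]
```

Request:
servo_tool([
  [-0.25,-0.2,0,0,0,0],
  [-0.5,-0.4,0,0,0,0],
  [-0.75,-0.6,0,0,0,0],
  [-1,-0.8,0,0,0,-0.02],
], claw=-1)

```text
time_s: 1.6
tool_pos: [0.2835, 0.4429, 0.4048]
orientation: [[-0.972, 0.233, 0.0], [0.233, 0.972, 0.0], [-0.0, 0.0, -1.0]]
contact_force: [0.4, -0.1, 0.5]
gripper_width: 0.0853
```

Request:
servo_tool([
  [-0.2,-0.25,0,0,0,0],
  [-0.4,-0.5,0,0,0,0],
  [-0.6,-0.75,0,0,0,0],
  [-0.8,-1,0,0,0,0],
])

```text
time_s: 2.0
tool_pos: [0.3648, 0.2687, 0.405]
orientation: [[-0.972, 0.234, 0.001], [0.234, 0.972, 0.0], [-0.001, 0.001, -1.0]]
contact_force: [1.1, 0.6, -0.0]
gripper_width: 0.0856
```

Request:
servo_tool([
  [0,-0.25,0,0,0,0],
  [0,-0.5,0,0,0,0],
  [0,-0.75,0,0,0,0],
  [0,-1,0,0,0,0],
])

```text
time_s: 2.4
tool_pos: [0.3288, 0.1233, 0.4049]
orientation: [[-0.972, 0.234, 0.001], [0.234, 0.972, 0.0], [-0.001, 0.0, -1.0]]
contact_force: [1.5, -0.2, -0.1]
gripper_width: 0.0855
```

Request:
servo_tool([
  [-0.15,-0.25,0,0,0,0],
  [-0.3,-0.5,0,0,0,0],
  [-0.45,-0.75,0,0,0,0],
  [-0.6,-1,0,0,0,0],
])

```text
time_s: 2.8
tool_pos: [0.3819, -0.0439, 0.4052]
orientation: [[-0.972, 0.233, 0.001], [0.233, 0.972, 0.0], [-0.001, 0.0, -1.0]]
contact_force: [1.0, 1.1, 0.9]
gripper_width: 0.0854
```

Request:
servo_tool([
  [-0.05,-0.25,0,0,-0.06,0],
  [-0.1,-0.5,0,0,-0.13,0],
  [-0.15,-0.75,0,0,-0.2,0],
  [-0.2,-1,0,0,-0.27,0],
  [-0.2,-1,0,0,-0.333,0],
  [-0.2,-1,0,0,-0.333,0],
])

```text
time_s: 3.4
tool_pos: [0.3794, -0.1852, 0.4052]
orientation: [[-0.786, 0.214, 0.581], [0.187, 0.977, -0.106], [-0.59, 0.025, -0.807]]
contact_force: [1.0, 0.8, 0.1]
gripper_width: 0.0854
```

Run:
```python
from h import *
a=np.radians(40);R=toolR(a);k=knee(TH0)
pre=tcp(k,a)-.07*R[:,2]
rows([(pre,R),(tcp(k,a),R)])
print(pre, ctrl.read_state()['joint_positions'])
```

```text
[np.float64(0.093), np.float64(-0.575), np.float64(0.403), np.float64(0.015), np.float64(-0.032), np.float64(-0.001)]
[np.float64(0.062), np.float64(-0.589), np.float64(0.869), np.float64(0.015), np.float64(-0.032), np.float64(-0.001)]
[ 0.38510789 -0.27328143  0.34598219] [ 24.21627912   4.15332527   2.97269989 129.79186925 -42.64236263
  14.86125701 142.81273788]
```

Run:
```python
from h import *
a=np.radians(35);R=toolR(a);k=knee(TH0)
rows([(tcp(k,a)-.05*R[:,2],R)])
```

```text
[np.float64(-0.035), np.float64(-0.579), np.float64(0.533), np.float64(0.015), np.float64(0.01), np.float64(-0.0)]
```

Request:
servo_tool([
  [-0.01,-0.19,0.17,0.005,0.003,0],
  [-0.02,-0.39,0.35,0.01,0.006,0],
  [-0.035,-0.58,0.53,0.015,0.01,0],
  [-0.035,-0.58,0.53,0.015,0.01,0],
])

```text
time_s: 3.8
tool_pos: [0.4112, -0.2839, 0.3403]
orientation: [[-0.8, 0.237, 0.551], [0.198, 0.971, -0.131], [-0.566, 0.005, -0.824]]
contact_force: [-1.0, 0.1, -0.2]
gripper_width: 0.0856
```

Run:
```python
from h import *
np.set_printoptions(precision=4,suppress=True)
p=shot('wrist','w1.png');shot('side','s1.png')
R,o=chest()
for d in ctrl.look_for('stay_knee',p)[:2]: print(d['score'],R.T@(np.array(d['location'])-o),w2px(p,d['location']))
print('expected',knee(TH0),w2px(p,o+R@knee(TH0)))
a=np.radians(35);Rt=toolR(a);k=knee(TH0)
rows([(tcp(k,a),Rt)]); print(ctrl.read_state()['joint_positions'])
```

```text
0.55 [ 0.0468 -0.1391  0.1844] (np.float64(317.4717039811856), np.float64(240.69044565042205))
expected [ 0.0531 -0.135   0.1736] (np.float64(324.1339364519283), np.float64(230.46512878698744))
[np.float64(0.003), np.float64(-0.005), np.float64(0.339), np.float64(0.001), np.float64(-0.003), np.float64(-0.0)]
[ 46.0335  16.8871 -12.8394 125.4161 -56.7756  10.0747 165.4207]
```

View pics/w1.png

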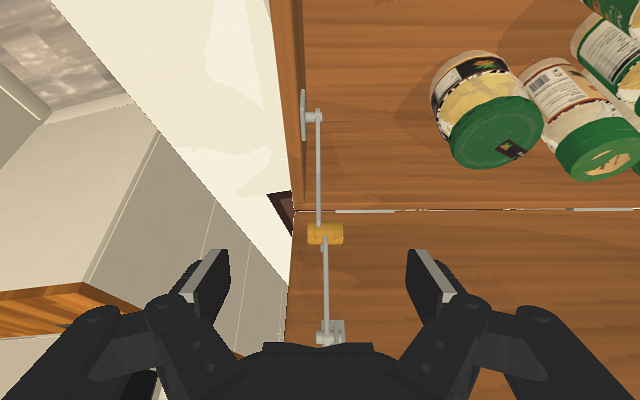

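View pics/s1.png

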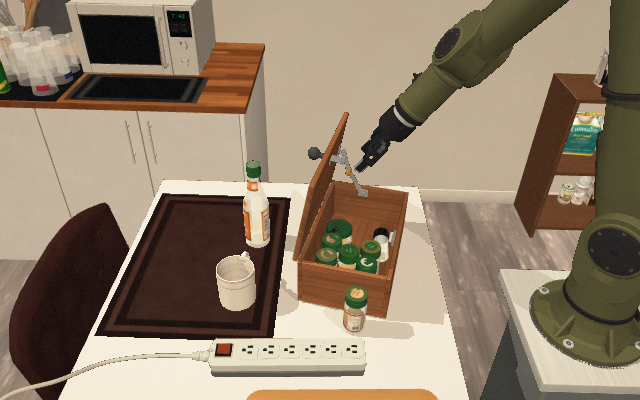

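Run:
```python
from h import *
a=np.radians(29);Rt=toolR(a);k=knee(TH0)
rows([(tcp(k,a),Rt),(tcp(k,a)-.025*Rt[:,2],Rt)])
```

```text
[np.float64(-0.105), np.float64(-0.005), np.float64(0.344), np.float64(0.001), np.float64(0.047), np.float64(0.0)]
[np.float64(-0.121), np.float64(-0.005), np.float64(0.178), np.float64(0.001), np.float64(0.047), np.float64(0.0)]
```

Request:
servo_tool([
  [-0.06,0,0.09,0,0.025,0],
  [-0.12,-0.005,0.18,0,0.047,0],
  [-0.115,-0.005,0.26,0,0.047,0],
  [-0.105,-0.005,0.345,0,0.047,0],
  [-0.105,-0.005,0.345,0,0.047,0],
])

```text
time_s: 4.45
tool_pos: [0.4537, -0.2869, 0.3082]
orientation: [[-0.852, 0.225, 0.473], [0.198, 0.974, -0.107], [-0.485, 0.002, -0.875]]
contact_force: [-0.9, -0.2, -0.2]
gripper_width: 0.0858
```

Run:
```python
from h import *
np.set_printoptions(precision=4,suppress=True)
p=shot('wrist','w2.png')
R,o=chest()
print('expected',knee(TH0),w2px(p,o+R@knee(TH0)))
a=np.radians(29);Rt=toolR(a);k=knee(TH0)
rows([(tcp(k,a),Rt)]); print(ctrl.read_state()['joint_positions'])
```

```text
expected [ 0.0531 -0.135   0.1736] (np.float64(309.9929194064135), np.float64(270.43493958233813))
[np.float64(-0.001), np.float64(-0.012), np.float64(-0.002), np.float64(0.002), np.float64(0.0), np.float64(0.001)]
[ 32.6019  22.7161   0.7346 120.4317 -47.2745  13.6657 154.0855]
```

View pics/w2.png

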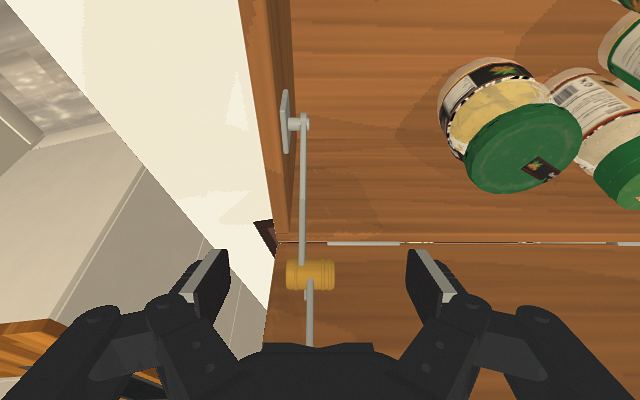

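Request:
servo_tool([
  [0,-0.015,0,0,0,0],
  [0,-0.015,0,0,0,0],
  [0,-0.015,0,0,0,0],
  [0,-0.015,0,0,0,0],
  [0,-0.015,0,0,0,0],
  [0,-0.015,0,0,0,0],
  [0,-0.015,0,0,0,0],
  [0,-0.015,0,0,0,0],
], claw=1)

```text
time_s: 5.3
tool_pos: [0.4527, -0.2902, 0.3097]
orientation: [[-0.851, 0.227, 0.473], [0.2, 0.974, -0.108], [-0.485, 0.003, -0.874]]
contact_force: [-3.8, 4.8, 6.8]
gripper_width: 0.0209
```

Run:
```python
from h import *
np.set_printoptions(precision=4,suppress=True)
p=shot('wrist','w3.png')
a=np.radians(29);Rt=toolR(a)
s=ctrl.read_state();p0=np.array(s['tool_pos']);R0=np.array(s['orientation']);R,o=chest()
rows([(p0+R@(knee(t)-knee(TH0)),R0) for t in np.radians([62,65,68,71,74,77,80,82])])
```

```text
[np.float64(0.011), np.float64(0.0), np.float64(-0.019), np.float64(0.0), np.float64(0.0), np.float64(0.0)]
[np.float64(0.026), np.float64(0.0), np.float64(-0.04), np.float64(0.0), np.float64(0.0), np.float64(0.0)]
[np.float64(0.042), np.float64(0.0), np.float64(-0.061), np.float64(0.0), np.float64(0.0), np.float64(0.0)]
[np.float64(0.059), np.float64(0.0), np.float64(-0.081), np.float64(0.0), np.float64(0.0), np.float64(0.0)]
[np.float64(0.077), np.float64(0.001), np.float64(-0.1), np.float64(0.0), np.float64(0.0), np.float64(0.0)]
[np.float64(0.096), np.float64(0.001), np.float64(-0.118), np.float64(0.0), np.float64(0.0), np.float64(0.0)]
[np.float64(0.116), np.float64(0.001), np.float64(-0.135), np.float64(0.0), np.float64(0.0), np.float64(0.0)]
[np.float64(0.13), np.float64(0.001), np.float64(-0.146), np.float64(0.0), np.float64(0.0), np.float64(0.0)]
```

View pics/w3.png

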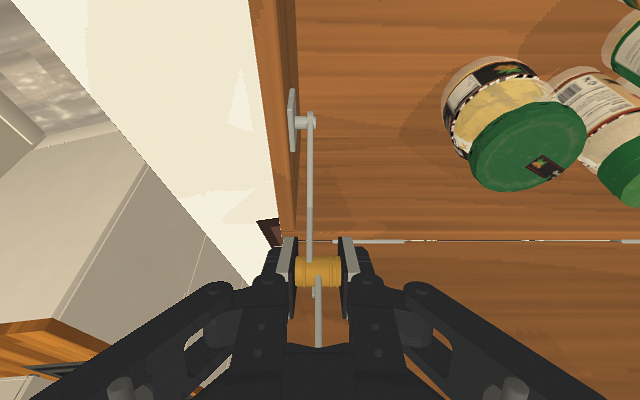

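Request:
servo_tool([
  [0.01,0,-0.02,0,0,0],
  [0.025,0,-0.04,0,0,0],
  [0.04,0,-0.06,0,0,0],
  [0.06,0,-0.08,0,0,0],
  [0.077,0,-0.1,0,0,0],
  [0.096,0,-0.118,0,0,0],
  [0.116,0,-0.135,0,0,0],
  [0.116,0,-0.135,0,0,0],
])

```text
time_s: 6.15
tool_pos: [0.4287, -0.2845, 0.3185]
orientation: [[-0.851, 0.227, 0.473], [0.199, 0.974, -0.108], [-0.485, 0.002, -0.874]]
contact_force: [4.2, 1.8, -3.0]
gripper_width: 0.0205
```

Run:
```python
from h import *
shot('wrist','w4.png');p=shot('side','s4.png')
cv2.imwrite('pics/s4z.png',cv2.resize(p['image'][90:290,270:430],None,fx=3,fy=3,interpolation=cv2.INTER_CUBIC))
```

```text
(no output)
```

View pics/w4.png

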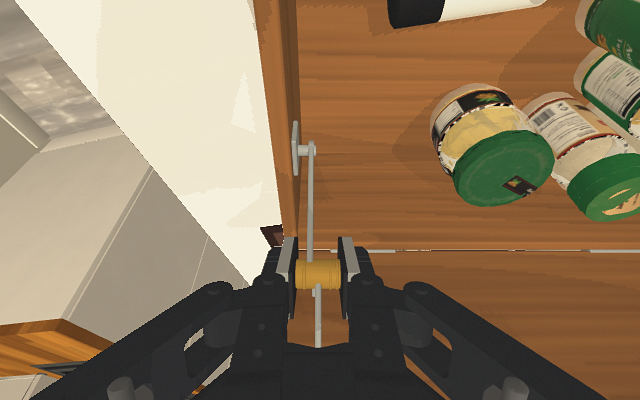

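View pics/s4z.png

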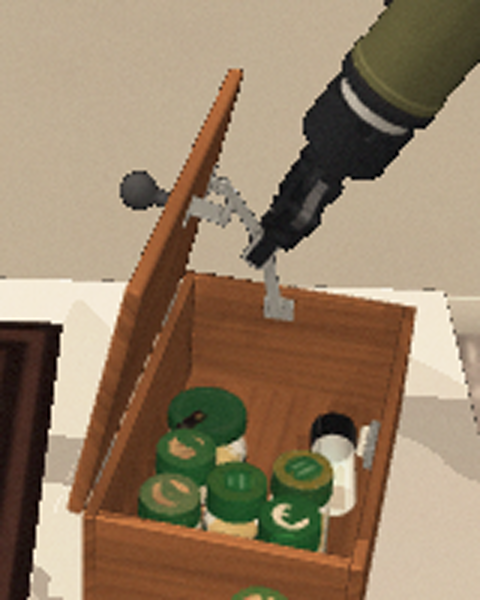

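Request:
servo_tool([
  [0,0,0,0,0,0],
  [0,0,0,0,0,0],
  [0,0,0,0,0,0],
  [0,0,0,0,0,0],
  [0,0,0,0,0,0],
  [0,0,0,0,0,0],
], claw=-1)

```text
time_s: 6.85
tool_pos: [0.4282, -0.2857, 0.3185]
orientation: [[-0.851, 0.229, 0.472], [0.201, 0.973, -0.11], [-0.485, 0.001, -0.874]]
contact_force: [-0.3, -0.2, -0.5]
gripper_width: 0.0856
```

Request:
servo_tool([
  [0.0,0,-0.12,0,0,0],
  [0.0,0,-0.3,0,0,0],
  [-0.04,0,-0.5,0,0.06,0],
  [-0.1,0,-0.75,0,0.12,0],
  [-0.15,0,-1,0,0.18,0],
  [-0.15,0,-1,0,0.24,0],
  [-0.15,0,-1,0,0.24,0],
])

```text
time_s: 7.55
tool_pos: [0.3777, -0.2734, 0.4615]
orientation: [[-0.974, 0.227, 0.003], [0.227, 0.974, -0.0], [-0.003, 0.0, -1.0]]
contact_force: [0.7, -0.4, -1.0]
gripper_width: 0.0853
```

Run:
```python
from h import *
import pickle
np.set_printoptions(precision=4,suppress=True)
R,o=chest()
print(ctrl.read_state()['joint_positions'])
p=shot('side','s5.png')
cv2.imwrite('pics/s5z.png',cv2.resize(p['image'][90:290,270:430],None,fx=3,fy=3,interpolation=cv2.INTER_CUBIC))
for d in ctrl.look_for('lid_knob',p)[:1]: print(d['score'],d['location'])
for q in (0,.05,.1,.15): print(q,knob(q),w2px(p,o+R@knob(q)))
pickle.dump(p,open('s5.pkl','wb'))
Rt=toolR(0)
rows([(tcp(knob(.05)+[0,0,.11],0),Rt)])
```

```text
[ 10.7325  13.196   28.2899 103.463   -6.9745  64.8699 118.2254]
0.69 [0.5937, -0.1312, 0.2821]
0 [0.1082 0.     0.296 ] (np.float64(313.5519786755598), np.float64(153.0665753758339))
0.05 [0.0996 0.     0.2962] (np.float64(317.4148329870454), np.float64(153.57623215587716))
0.1 [0.091 0.    0.296] (np.float64(321.28475967050497), np.float64(154.25855822642586))
0.15 [0.0824 0.     0.2953] (np.float64(325.14938567062165), np.float64(155.11207273747732))
[np.float64(-1.333), np.float64(0.91), np.float64(-0.666), np.float64(0.001), np.float64(0.003), np.float64(0.001)]
```

View pics/s5z.png

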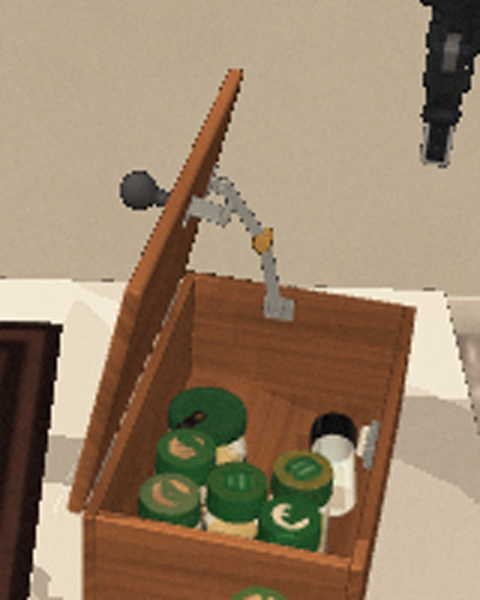

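Request:
servo_tool([
  [0,0.15,-0.25,0,0,0],
  [0,0.3,-0.5,0,0,0],
  [-0.1,0.5,-0.68,0,0,0],
  [-0.35,0.7,-0.68,0,0,0],
  [-0.6,0.91,-0.68,0,0,0],
  [-0.9,0.91,-0.68,0,0,0],
  [-1,0.91,-0.68,0,0,0],
])

```text
time_s: 8.35
tool_pos: [0.5572, -0.1741, 0.5602]
orientation: [[-0.974, 0.225, 0.005], [0.225, 0.974, 0.003], [-0.005, 0.004, -1.0]]
contact_force: [0.6, -0.2, 0.6]
gripper_width: 0.0851
```

Run:
```python
from h import *
print(ctrl.read_state()['joint_positions'])
Rt=toolR(0)
rows([(tcp(knob(.036)+[0,0,.105],0),Rt),(tcp(knob(.036),0),Rt)])
```

```text
[  0.48713755  21.7431522   23.39387717  75.59738567  -8.7528441
  84.13859479 100.23988989]
[np.float64(-0.326), np.float64(-0.01), np.float64(0.028), np.float64(0.002), np.float64(0.002), np.float64(0.003)]
[np.float64(-0.323), np.float64(-0.012), np.float64(0.728), np.float64(0.002), np.float64(0.002), np.float64(0.003)]
```

Request:
servo_tool([
  [-0.16,-0.005,0,0,0,0],
  [-0.325,-0.01,0.03,0.002,0.002,0.003],
  [-0.325,-0.01,0.18,0.002,0.002,0.003],
  [-0.325,-0.01,0.18,0.002,0.002,0.003],
])

```text
time_s: 8.75
tool_pos: [0.601, -0.1881, 0.5318]
orientation: [[-0.972, 0.235, -0.005], [0.235, 0.972, 0.0], [0.005, -0.001, -1.0]]
contact_force: [-1.0, 0.1, -0.0]
gripper_width: 0.0852
```

Run:
```python
from h import *
import pickle
R,o=chest();np.set_printoptions(precision=4,suppress=True)
p=shot('wrist','w6.png')
for d in ctrl.look_for('lid_knob',p)[:1]: print(d['score'],R.T@(np.array(d['location'])-o),w2px(p,d['location']))
for q in (0,.036,.07): print(q,knob(q),w2px(p,o+R@knob(q)))
rows([(tcp(knob(.036),0),toolR(0))])
```

```text
0.62 [ 0.062  -0.005   0.3261] (np.float64(312.6188328555967), np.float64(170.18601319788405))
0 [0.1082 0.     0.296 ] (np.float64(320.74884221759146), np.float64(223.40755168782124))
0.036 [0.102  0.     0.2962] (np.float64(320.7376809935188), np.float64(215.56298897411074))
0.07 [0.0962 0.     0.2962] (np.float64(320.72434053401696), np.float64(207.92599854173687))
[np.float64(-0.025), np.float64(0.018), np.float64(0.563), np.float64(-0.001), np.float64(-0.0), np.float64(-0.003)]
```

View pics/w6.png

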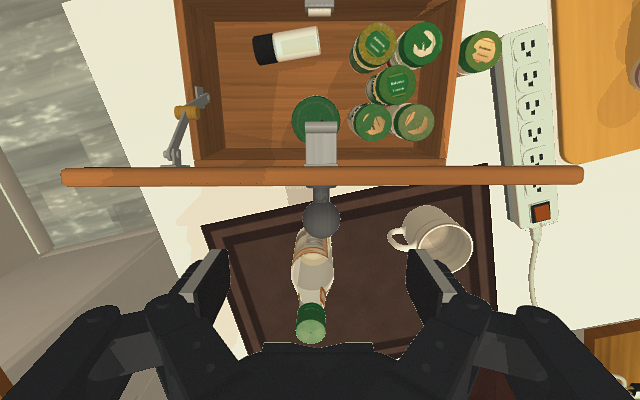

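Request:
servo_tool([
  [-0.035,0.018,0.2,0,0,0],
  [-0.035,0.018,0.4,0,0,0],
  [-0.035,0.018,0.54,0,0,0],
  [-0.035,0.018,0.54,0,0,0],
])

```text
time_s: 9.25
tool_pos: [0.6056, -0.1863, 0.4537]
orientation: [[-0.972, 0.235, -0.004], [0.235, 0.972, -0.001], [0.003, -0.002, -1.0]]
contact_force: [-0.5, 0.2, 0.3]
gripper_width: 0.0855
```

Request:
servo_tool([
  [0,0,0,0,0,0],
  [0,0,0,0,0,0],
  [0,0,0,0,0,0],
  [0,0,0,0,0,0],
  [0,0,0,0,0,0],
  [0,0,0,0,0,0],
  [0,0,0,0,0,0],
], claw=1)

```text
time_s: 9.95
tool_pos: [0.6064, -0.1867, 0.4569]
orientation: [[-0.972, 0.235, 0.001], [0.235, 0.972, -0.003], [-0.002, -0.003, -1.0]]
contact_force: [-0.7, 0.9, 6.3]
gripper_width: 0.0248
```

Run:
```python
from h import *
R,o=chest();np.set_printoptions(precision=4,suppress=True)
p=shot('wrist','w7.png')
s=ctrl.read_state();p0=np.array(s['tool_pos']);R0=np.array(s['orientation'])
print('gp local',R.T@(p0+.155*R0[:,2]-o),s['joint_positions'])
p=shot('side','s7.png')
cv2.imwrite('pics/s7z.png',cv2.resize(p['image'][90:290,270:430],None,fx=3,fy=3,interpolation=cv2.INTER_CUBIC))
```

```text
gp local [ 0.1041 -0.0001  0.3019] [  1.7684  29.1635  22.5727  79.6958 -11.1222  73.211  101.3505]
```

View pics/w7.png

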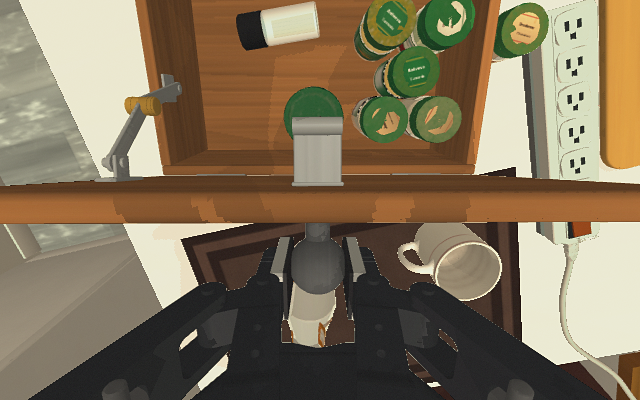

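View pics/s7z.png

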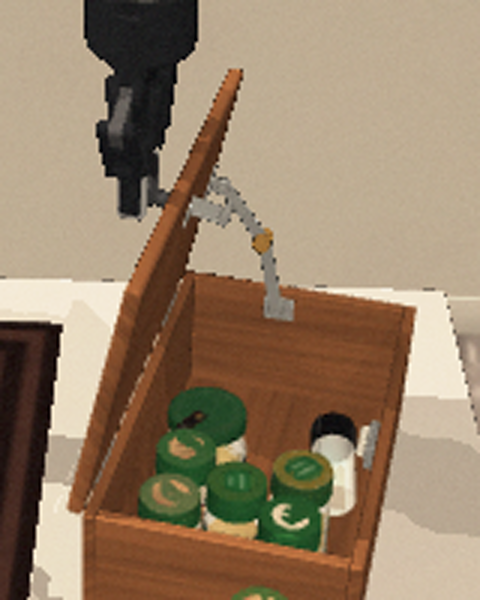

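The knob is held between the pads: ball at (318,265), pads on both sides. The stay is still unlocked, so I'll work out the lowering arc.

Run:
```python
from h import *
q0=.03
prev=knob(q0)
qs=np.arange(.03,1.34,.05)
for j in range(0,26,8):
    b=knob(qs[j]);print('from',qs[j])
    for i in range(j+1,min(j+9,len(qs))):
        d=knob(qs[i])-b;print(round(qs[i],2),np.round([-d[0]/.15,-d[2]/.15],3))
```

```text
from 0.03
0.08 [0.057 0.   ]
0.13 [0.115 0.004]
0.18 [0.172 0.01 ]
0.23 [0.228 0.019]
0.28 [0.285 0.031]
0.33 [0.34  0.045]
0.38 [0.395 0.063]
0.43 [0.449 0.083]
from 0.43000000000000005
0.48 [0.053 0.023]
0.53 [0.104 0.048]
0.58 [0.154 0.076]
0.63 [0.203 0.106]
0.68 [0.25  0.139]
0.73 [0.296 0.174]
0.78 [0.339 0.211]
0.83 [0.381 0.251]
from 0.8300000000000001
0.88 [0.04  0.041]
0.93 [0.077 0.085]
0.98 [0.113 0.13 ]
1.03 [0.146 0.177]
1.08 [0.176 0.226]
1.13 [0.205 0.276]
1.18 [0.23  0.327]
1.23 [0.253 0.38 ]
from 1.2300000000000002
1.28 [0.02  0.054]
1.33 [0.038 0.108]
```

Request:
servo_tool([
  [0.03,0,-0.01,0,0,0],
  [0.08,0,-0.01,0,0,0],
  [0.14,0,-0.005,0,0,0],
  [0.2,0,0.004,0,0,0],
  [0.26,0,0.015,0,0,0],
  [0.32,0,0.028,0,0,0],
  [0.38,0,0.046,0,0,0],
  [0.44,0,0.068,0,0,0],
])

```text
time_s: 10.85
tool_pos: [0.5408, -0.1711, 0.4468]
orientation: [[-0.973, 0.233, -0.0], [0.233, 0.973, -0.004], [-0.001, -0.004, -1.0]]
contact_force: [-3.1, 0.0, 11.4]
gripper_width: 0.0245
```

Run:
```python
from h import *
R,o=chest();np.set_printoptions(precision=4,suppress=True)
p=shot('side','s8.png')
s=ctrl.read_state();p0=np.array(s['tool_pos']);R0=np.array(s['orientation'])
l=R.T@(p0+.155*R0[:,2]-o);print('gp local',l,s['contact_force'],s['gripper_width'])
h=l-[.1,0,.124];ang=np.arctan2(h[2],-h[0]);print('q',1.396-(ang-np.arctan2(.038,.168)),np.hypot(h[0],h[2]),np.hypot(.168,.038))
cv2.imwrite('pics/s8z.png',cv2.resize(p['image'][90:290,270:430],None,fx=3,fy=3,interpolation=cv2.INTER_CUBIC))
```

```text
gp local [ 0.0348 -0.0002  0.2912] [-4.899  -0.2692  7.2629] 0.024425942856091024
q 0.4194769967528491 0.1794855017290482 0.17224401295836092
```

View pics/s8z.png

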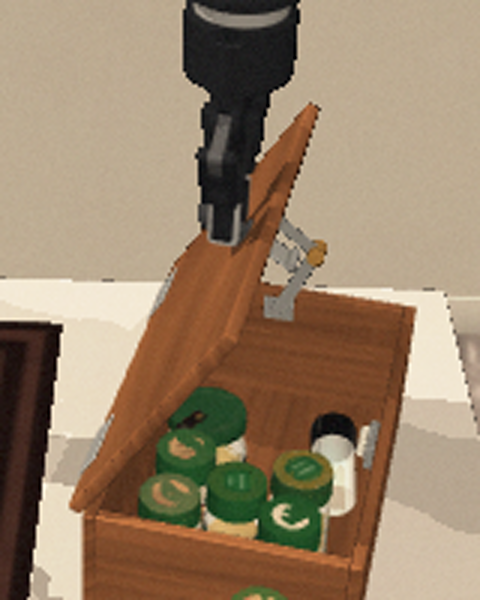

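Request:
servo_tool([
  [0.053,0,0.023,0,0,0],
  [0.104,0,0.048,0,0,0],
  [0.154,0,0.076,0,0,0],
  [0.203,0,0.106,0,0,0],
  [0.25,0,0.139,0,0,0],
  [0.296,0,0.174,0,0,0],
  [0.339,0,0.211,0,0,0],
  [0.381,0,0.251,0,0,0],
])

```text
time_s: 11.7
tool_pos: [0.4818, -0.1574, 0.4094]
orientation: [[-0.972, 0.236, -0.008], [0.236, 0.972, 0.001], [0.008, -0.001, -1.0]]
contact_force: [-23.1, 7.0, 31.7]
gripper_width: 0.0228
```

```bash
cat > q.py <<'E'
from h import *
import sys
R,o=chest();np.set_printoptions(precision=4,suppress=True)
p=shot('side',sys.argv[1]+'.png')
s=ctrl.read_state();p0=np.array(s['tool_pos']);R0=np.array(s['orientation'])
l=R.T@(p0+.155*R0[:,2]-o);print('gp local',l,s['contact_force'],s['gripper_width'],s['joint_positions'])
h=l-[.1,0,.130];ang=np.arctan2(h[2],-h[0]);print('q',1.396-(ang-np.arctan2(.038,.168)),np.hypot(h[0],h[2]))
cv2.imwrite('pics/%sz.png'%sys.argv[1],cv2.resize(p['image'][90:290,270:430],None,fx=3,fy=3,interpolation=cv2.INTER_CUBIC))
E
python3 q.py s9
```

```text
gp local [-0.0273  0.      0.2531] [-23.4618   4.6465  24.0282] 0.02321843904938738 [ -1.5146  19.5303  23.3418 103.339   -8.7182  59.5677 101.4696]
q 0.8495774923460984 0.17710692731462813
```

View pics/s9z.png

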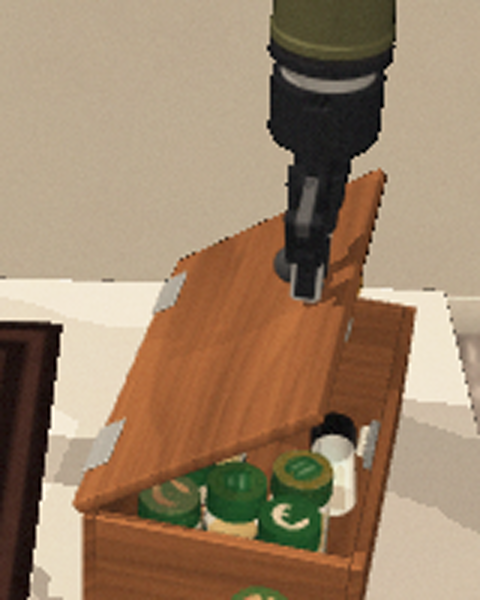

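Run:
```python
from h import *
R,o=chest();np.set_printoptions(precision=4,suppress=True)
p=shot('wrist','w10.png')
ps=ctrl.capture('side')
for q in (.75,.8,.85,.9): print(q,knob(q),w2px(p,o+R@knob(q)),w2px(ps,o+R@knob(q)))
# lid angle from depth: points on lid top
w=None
H,W=ps['z_map'].shape
pts=[]
for (u,v) in [(250,350),(200,400),(230,330),(170,380),(300,330),(140,440),(250,390)]:
    x=R.T@(px2w(ps,round(270+u/3),round(90+v/3))-o); 
    dx=.1-x[0];dz=x[2]-.124
    ang=np.arctan2(dz,dx)-np.arcsin(.012/np.hypot(dx,dz));print(x,'q',1.396-ang)
```

```text
0.75 [-0.0113  0.      0.2555] (np.float64(317.1722722876449), np.float64(301.3496064844455)) (np.float64(366.7140644646992), np.float64(177.2743689353281))
0.8 [-0.0177  0.      0.2498] (np.float64(317.11312954425233), np.float64(282.70547755509017)) (np.float64(369.4421491046604), np.float64(179.9288098648654))
0.85 [-0.0238  0.      0.2437] (np.float64(317.0616813790908), np.float64(265.17474553881715)) (np.float64(372.01358954976007), np.float64(182.67061433548082))
0.9 [-0.0297  0.      0.2374] (np.float64(317.01782829662125), np.float64(248.84108265367513)) (np.float64(374.42133878782334), np.float64(185.490619725448))
[0.0064 0.0474 0.2058] q 0.7742843960696921
[0.0318 0.0878 0.1875] q 0.7750706392032956
[0.0271 0.0077 0.1919] q 0.7663622664722367
[0.0629 0.0466 0.1653] q 0.7741218244144736
[-0.0281  0.0435  0.2289] q 0.7825142390604954
[0.0685 0.1134 0.1611] q 0.7786869824766096
[-0.0035  0.0993  0.2124] q 0.7773924383857351
```

View pics/w10.png

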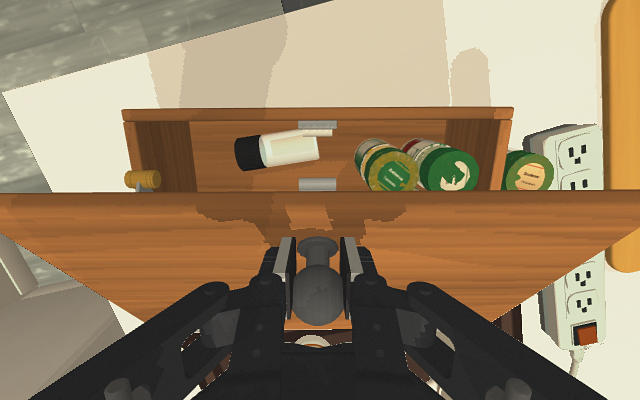

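Run:
```python
from h import *
b=np.array([-.020,0,.251])
for q in [.76,.72,.68,.64,.60,.56,.52,.48]:
    d=knob(q)+[0,0,.003]-b;print(q,np.round([-d[0]/.15,-d[2]/.15],3))
```

```text
0.76 [-0.049 -0.042]
0.72 [-0.085 -0.072]
0.68 [-0.121 -0.1  ]
0.64 [-0.159 -0.126]
0.6 [-0.198 -0.151]
0.56 [-0.237 -0.174]
0.52 [-0.278 -0.196]
0.48 [-0.319 -0.216]
```

Request:
servo_tool([
  [-0.02,0,-0.015,0,0,0],
  [-0.045,0,-0.03,0,0,0],
  [-0.07,0,-0.055,0,0,0],
])

```text
time_s: 12.15
tool_pos: [0.4894, -0.1593, 0.4153]
orientation: [[-0.971, 0.237, -0.02], [0.237, 0.971, 0.005], [0.02, 0.0, -1.0]]
contact_force: [-27.7, 6.2, 23.3]
gripper_width: 0.0232
```

```bash
cat > lidq.py <<'E'
from h import *
import sys
R,o=chest();np.set_printoptions(precision=4,suppress=True)
p=ctrl.capture('side');cv2.imwrite('pics/'+sys.argv[1]+'.png',cv2.resize(p['image'][90:290,270:430],None,fx=3,fy=3,interpolation=cv2.INTER_CUBIC))
K=p['camera_matrix'];z=p['z_map'];uu,vv=np.meshgrid(np.arange(640),np.arange(400))
c=np.stack([(uu-K[0,2])/K[0,0]*z,-(vv-K[1,2])/K[1,1]*z,-z,np.ones_like(z)],-1)
w=(c@p['world_from_camera'].T)[...,:3]
l=(w-o)@R
# hypothesise q: count points on top face
best=[]
m=(z>0)&(abs(l[...,1])<.16)&(l[...,2]>.125)&(l[...,2]<.34)
L=l[m]
for q in np.arange(-.02,1.42,.004):
    f=1.396-q;ux=np.array([-np.cos(f),0,np.sin(f)]);uz=np.array([np.sin(f),0,np.cos(f)])
    d=L-[.1,0,.124];a=d@ux;n=d@uz
    best.append((np.sum((abs(n-.012)<.002)&(a>.02)&(a<.204)),q))
best.sort();q=np.mean([b[1] for b in best[-3:]]);
s=ctrl.read_state();p0=np.array(s['tool_pos']);R0=np.array(s['orientation'])
g=R.T@(p0+.155*R0[:,2]-o);kb=knob(q)
print('t',s['time_s'],'lid q',round(q,3),best[-1],'ball',kb,'gp',g,'gp-ball',g-kb,'F',R.T@np.array(s['contact_force']),'w',s['gripper_width'])
E
python3 lidq.py s11
```

```text
t 12.2 lid q 0.72 (np.int64(3946), np.float64(0.72)) ball [-0.0073  0.      0.2588] gp [-0.0185  0.0001  0.2611] gp-ball [-0.0112  0.0001  0.0024] F [-30.2486   1.9446  27.0821] w 0.02318452637533828
```

Run:
```python
from h import *
b=np.array([-.0095,0,.2593])
for q in [.69,.65,.61,.57,.53,.49,.45,.41]:
    d=knob(q)+[0,0,.003]-b;print(q,np.round([-d[0]/.15,-d[2]/.15],3))
b=knob(.41)
for q in [.37,.33,.29,.25,.21,.17]:
    d=knob(q)-b;print(q,np.round([-d[0]/.15,-d[2]/.15],3))
```

```text
0.69 [-0.042 -0.037]
0.65 [-0.079 -0.064]
0.61 [-0.118 -0.089]
0.57 [-0.157 -0.113]
0.53 [-0.197 -0.135]
0.49 [-0.238 -0.156]
0.45 [-0.28  -0.175]
0.41 [-0.323 -0.192]
0.37 [-0.043 -0.015]
0.33 [-0.087 -0.029]
0.29 [-0.131 -0.041]
0.25 [-0.176 -0.051]
0.21 [-0.221 -0.059]
0.17 [-0.267 -0.066]
```

Request:
servo_tool([
  [-0.042,0,-0.034,0,0,0],
  [-0.079,0,-0.062,0,0,0],
  [-0.118,0,-0.087,0,0,0],
  [-0.157,0,-0.111,0,0,0],
  [-0.197,0,-0.133,0,0,0],
  [-0.238,0,-0.154,0,0,0],
  [-0.28,0,-0.173,0,0,0],
  [-0.323,0,-0.19,0,0,0],
])

```text
time_s: 13.0
tool_pos: [0.5406, -0.1713, 0.4454]
orientation: [[-0.971, 0.239, -0.007], [0.239, 0.971, 0.001], [0.007, -0.0, -1.0]]
contact_force: [-11.5, 5.4, 14.2]
gripper_width: 0.023
```

```bash
python3 lidq.py s12
```

```text
t 13.05 lid q 0.384 (np.int64(1973), np.float64(0.384)) ball [0.0432 0.     0.2866] gp [0.0363 0.     0.2908] gp-ball [-0.0068  0.      0.0042] F [-11.8099   2.5548  19.4314] w 0.023047885980211607
```

Request:
servo_tool([
  [-0.043,0,-0.014,0,0,0],
  [-0.087,0,-0.028,0,0,0],
  [-0.131,0,-0.039,0,0,0],
  [-0.176,0,-0.048,0,0,0],
  [-0.22,0,-0.056,0,0,0],
  [-0.265,0,-0.06,0,0,0],
  [-0.265,0,-0.06,0,0,0],
])

```text
time_s: 13.75
tool_pos: [0.583, -0.181, 0.4571]
orientation: [[-0.972, 0.235, 0.006], [0.235, 0.972, -0.004], [-0.007, -0.003, -1.0]]
contact_force: [2.9, 1.2, 18.3]
gripper_width: 0.0205
```

```bash
python3 lidq.py s13; python3 -c "
from h import *
shot('wrist','w13.png')"
```

```text
t 13.8 lid q 0.109 (np.int64(273), np.float64(0.09999999999999999)) ball [0.0894 0.     0.2959] gp [0.0808 0.     0.3021] gp-ball [-0.0086  0.      0.0062] F [ 2.0239  1.5442 17.436 ] w 0.019874035040848163
```

View pics/w13.png

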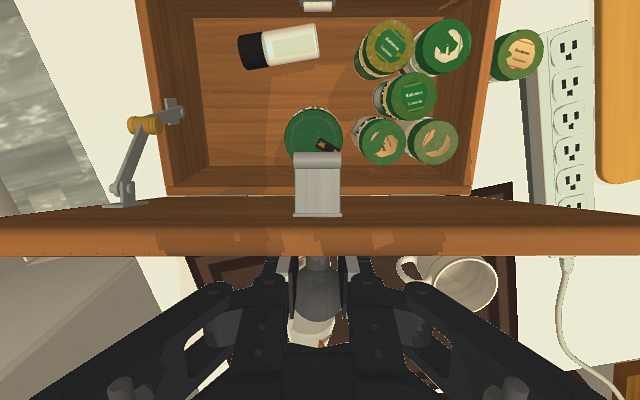

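View pics/s13.png

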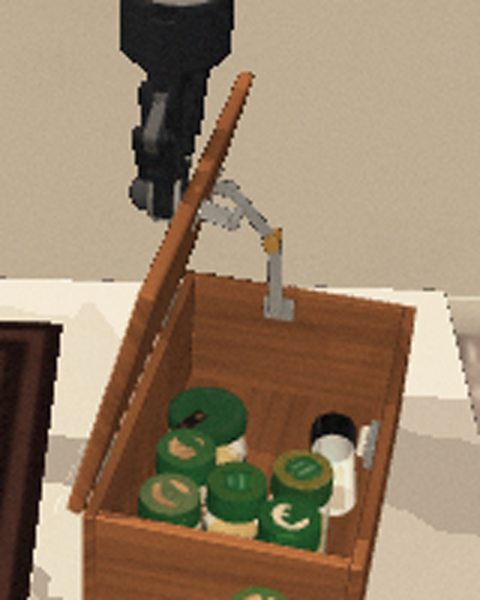

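Request:
servo_tool([
  [0,0,0,0,0,0],
  [0,0,0,0,0,0],
  [0,0,0,0,0,0],
  [0,0,0,0,0,0],
  [-0.05,0,-0.1,0,0,0],
  [-0.1,0,-0.3,0,0,0],
  [-0.1,0,-0.5,0,0,0],
  [-0.1,0,-0.5,0,0,0],
], claw=-1)

```text
time_s: 14.65
tool_pos: [0.597, -0.1849, 0.5319]
orientation: [[-0.972, 0.236, 0.003], [0.236, 0.972, -0.005], [-0.004, -0.004, -1.0]]
contact_force: [0.6, -0.4, 0.6]
gripper_width: 0.0858
```

```bash
python3 lidq.py s14; python3 -c "
from h import *
R,o=chest()
p=shot('wrist','w14.png')
for q in (.03,.06,.09,.12): print(q,w2px(p,o+R@knob(q)))
a=np.radians(-30);Rt=toolR(a);q=.09
rows([(tcp(knob(q),a)-.08*Rt[:,2],Rt),(tcp(knob(q),a)+.003*Rt[:,2],Rt)])
"
```

```text
t 14.7 lid q 0.12 (np.int64(276), np.float64(0.116)) ball [0.0875 0.     0.2958] gp [ 0.0943 -0.0006  0.3747] gp-ball [ 0.0067 -0.0006  0.0789] F [-0.6645 -0.6861 -0.3554] w 0.08550533417137128
0.03 (np.float64(318.42975838120043), np.float64(222.16199042850238))
0.06 (np.float64(318.40038849545596), np.float64(215.4902963955397))
0.09 (np.float64(318.3708052046783), np.float64(208.651899339335))
0.12 (np.float64(318.34109295372843), np.float64(201.664025083832))
[np.float64(-0.775), np.float64(0.003), np.float64(0.19), np.float64(-0.001), np.float64(0.25), np.float64(-0.003)]
[np.float64(-0.499), np.float64(0.003), np.float64(0.669), np.float64(-0.001), np.float64(0.25), np.float64(-0.003)]
```

View pics/w14.png

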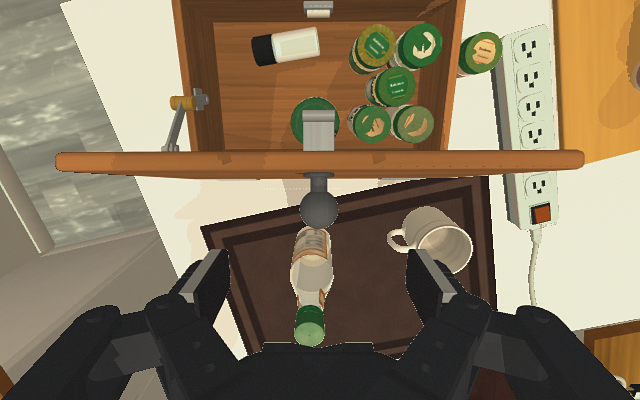

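View pics/s14.png

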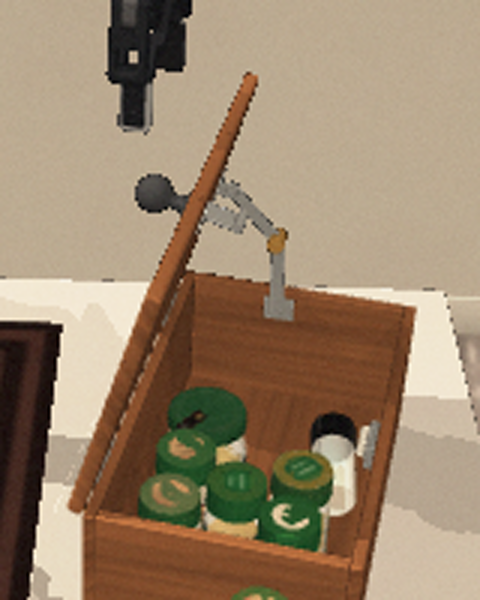

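Request:
servo_tool([
  [-0.16,0,0,0,0.06,0],
  [-0.35,0,0.03,0,0.12,0],
  [-0.56,0.003,0.1,0,0.18,0],
  [-0.775,0.003,0.19,0,0.25,0],
  [-0.775,0.003,0.19,0,0.25,0],
])

```text
time_s: 15.25
tool_pos: [0.6868, -0.1774, 0.5243]
orientation: [[-0.938, 0.169, -0.301], [0.156, 0.985, 0.068], [0.308, 0.017, -0.951]]
contact_force: [1.6, 5.6, -1.1]
gripper_width: 0.0851
```

```bash
python3 -c "
from h import *
R,o=chest()
p=shot('wrist','w15.png')
for q in (.03,.06,.09,.12): print(q,w2px(p,o+R@knob(q)))
a=np.radians(-30);Rt=toolR(a);q=.095
rows([(tcp(knob(q),a)+.003*Rt[:,2],Rt)]);print(ctrl.read_state()['joint_positions'])
"
```

```text
0.03 (np.float64(280.86664636769734), np.float64(201.96303188015528))
0.06 (np.float64(281.3215414404418), np.float64(194.9462178986602))
0.09 (np.float64(281.79744215699213), np.float64(187.94400727964828))
0.12 (np.float64(282.2928671624418), np.float64(180.97725212934853))
[np.float64(-0.123), np.float64(-0.101), np.float64(0.633), np.float64(-0.007), np.float64(0.099), np.float64(0.015)]
[ 10.11208801  42.07954658   9.2847012   44.47238954  -4.42841688
 111.81143222  95.64815817]
```

View pics/w15.png

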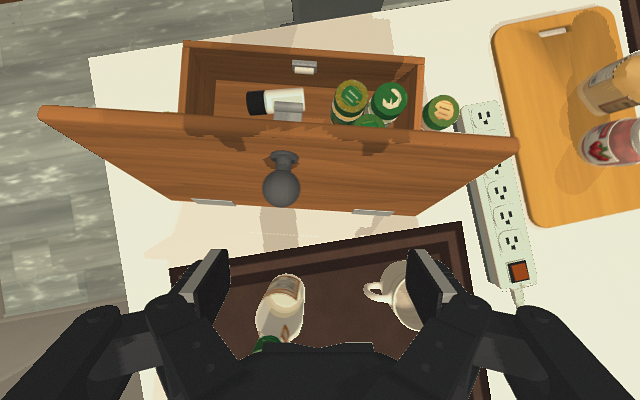

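```bash
python3 -c "
from h import *
a=np.radians(-13);Rt=toolR(a);q=.09
rows([(tcp(knob(q),a)-.06*Rt[:,2],Rt),(tcp(knob(q),a)-.03*Rt[:,2],Rt),(tcp(knob(q),a)+.003*Rt[:,2],Rt)]);print(ctrl.read_state()['contact_force'])
"
```

```text
[np.float64(0.208), np.float64(-0.095), np.float64(0.195), np.float64(-0.005), np.float64(-0.042), np.float64(0.016)]
[np.float64(0.19), np.float64(-0.093), np.float64(0.394), np.float64(-0.005), np.float64(-0.042), np.float64(0.016)]
[np.float64(0.17), np.float64(-0.092), np.float64(0.613), np.float64(-0.005), np.float64(-0.042), np.float64(0.016)]
[-1.65910308 -5.59464926 -0.6441135 ]
```

Request:
servo_tool([
  [0.1,-0.05,0.1,0,-0.02,0.008],
  [0.208,-0.095,0.195,-0.005,-0.042,0.016],
  [0.208,-0.095,0.195,-0.005,-0.042,0.016],
])

```text
time_s: 15.6
tool_pos: [0.6353, -0.203, 0.5079]
orientation: [[-0.941, 0.253, -0.224], [0.251, 0.967, 0.039], [0.227, -0.02, -0.974]]
contact_force: [-1.1, -0.2, 0.6]
gripper_width: 0.0854
```

```bash
python3 -c "
from h import *
a=np.radians(-13);Rt=toolR(a);q=.09
rows([(tcp(knob(q),a)-.06*Rt[:,2],Rt),(tcp(knob(q),a)-.03*Rt[:,2],Rt),(tcp(knob(q),a)+.003*Rt[:,2],Rt)]);print(ctrl.read_state()['contact_force'],ctrl.read_state()['joint_positions'])
"
```

```text
[np.float64(-0.037), np.float64(0.061), np.float64(0.006), np.float64(-0.007), np.float64(-0.001), np.float64(-0.013)]
[np.float64(-0.037), np.float64(0.063), np.float64(0.206), np.float64(-0.007), np.float64(-0.001), np.float64(-0.013)]
[np.float64(-0.037), np.float64(0.067), np.float64(0.426), np.float64(-0.007), np.float64(-0.001), np.float64(-0.013)]
[-1.099728   -0.20547713  0.56988329] [10.37268486 34.91845835 10.55301098 60.21942839 -3.80544142 98.30378381
 94.84860482]
```

Request:
servo_tool([
  [-0.037,0.062,0.03,-0.007,0,-0.013],
  [-0.037,0.062,0.1,-0.007,0,-0.013],
  [-0.037,0.063,0.2,-0.007,0,-0.013],
  [-0.037,0.063,0.2,-0.007,0,-0.013],
])

```text
time_s: 16.0
tool_pos: [0.6409, -0.1915, 0.4768]
orientation: [[-0.95, 0.223, -0.218], [0.217, 0.975, 0.054], [0.225, 0.004, -0.974]]
contact_force: [0.3, 0.7, -0.5]
gripper_width: 0.0854
```

```bash
python3 -c "
from h import *
R,o=chest()
p=shot('wrist','w16.png')
for q in (.03,.06,.09,.12): print(q,w2px(p,o+R@knob(q)))
a=np.radians(-13);Rt=toolR(a);q=.09
rows([(tcp(knob(q),a)+.003*Rt[:,2],Rt)]);print(ctrl.read_state()['contact_force'],ctrl.read_state()['joint_positions'])
"
```

```text
0.03 (np.float64(310.1084728027712), np.float64(251.27853876489024))
0.06 (np.float64(310.16227391469636), np.float64(242.26954991525605))
0.09 (np.float64(310.22195459532196), np.float64(233.1681829297654))
0.12 (np.float64(310.28732249955044), np.float64(224.00711291526133))
[np.float64(0.026), np.float64(-0.023), np.float64(0.237), np.float64(0.001), np.float64(0.001), np.float64(0.004)]
[ 0.23948597 -0.24427784  0.45789932] [ 9.92015752 35.43961439  9.58425788 63.63217464 -4.52453866 94.21371645
 95.64871356]
```

View pics/w16.png

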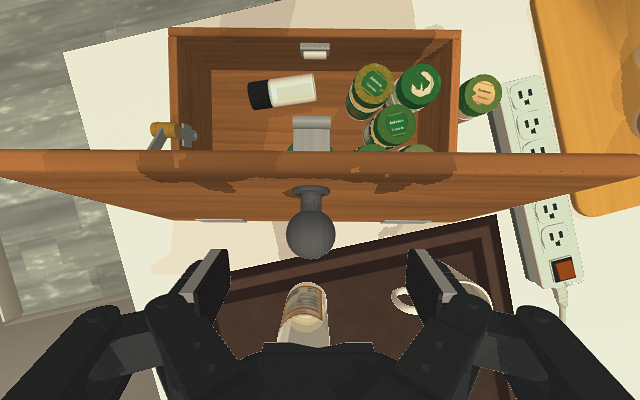

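Request:
servo_tool([
  [0.026,-0.023,0.12,0,0,0.004],
  [0.026,-0.023,0.237,0,0,0.004],
  [0.026,-0.023,0.237,0,0,0.004],
])

```text
time_s: 16.35
tool_pos: [0.6281, -0.1927, 0.4441]
orientation: [[-0.948, 0.233, -0.218], [0.227, 0.973, 0.053], [0.224, 0.001, -0.975]]
contact_force: [-0.3, -0.1, 0.3]
gripper_width: 0.0854
```

Request:
servo_tool([
  [0,0,0,0,0,0],
  [0,0,0,0,0,0],
  [0,0,0,0,0,0],
  [0,0,0,0,0,0],
  [0,0,0,0,0,0],
  [0,0,0,0,0,0],
], claw=1)

```text
time_s: 16.95
tool_pos: [0.6281, -0.1926, 0.4466]
orientation: [[-0.949, 0.233, -0.213], [0.227, 0.973, 0.053], [0.219, 0.002, -0.976]]
contact_force: [1.0, 2.4, 5.5]
gripper_width: 0.0255
```

```bash
python3 lidq.py s17; python3 -c "
from h import *
shot('wrist','w17.png')"
```

```text
t 17.0 lid q 0.129 (np.int64(269), np.float64(0.136)) ball [0.0859 0.     0.2957] gp [ 0.0923 -0.0002  0.2954] gp-ball [ 0.0064 -0.0002 -0.0003] F [0.951  1.7405 5.2114] w 0.02511838489646405
```

View pics/w17.png

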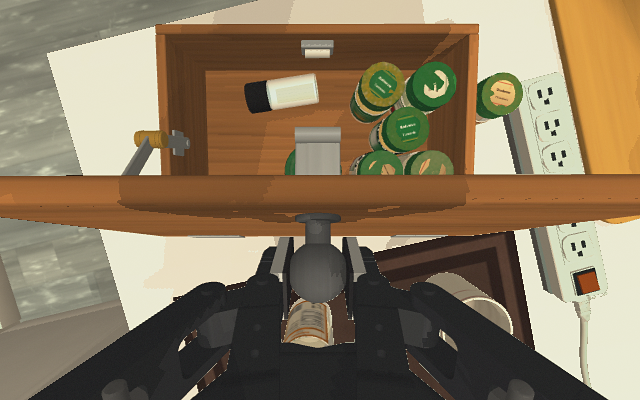

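View pics/s17.png

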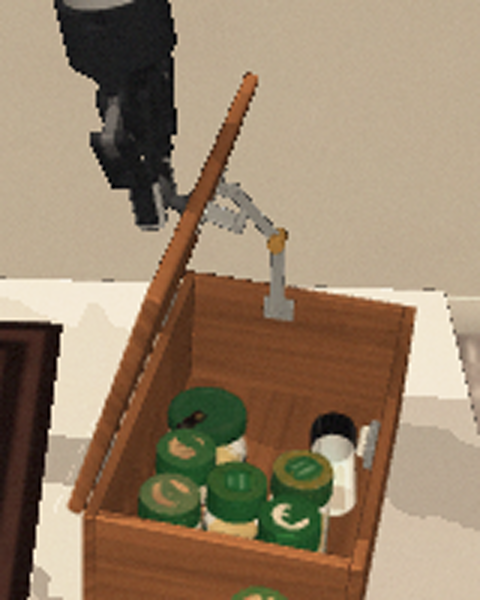

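```bash
cat >> h.py <<'E'
def al(q): return np.radians(-13+25*(q-.09)/1.25)
def pose(q,off=(0,0,0),dz=.003):
    a=al(q);Rt=toolR(a);return tcp(knob(q)+np.array(off),a)+dz*Rt[:,2],Rt
def plan(qb,qs,off=(0,0,0),dz=.003,ob=None,dzb=None):
    rows([pose(q,off,dz) for q in qs],base=pose(qb,off if ob is None else ob,dz if dzb is None else dzb))
E
python3 -c "
from h import *
plan(.09,np.arange(.12,.34,.03));print()
plan(.33,np.arange(.36,.58,.03))"
```

```text
[np.float64(0.044), np.float64(0.0), np.float64(0.01), np.float64(0.0), np.float64(-0.005), np.float64(-0.0)]
[np.float64(0.087), np.float64(-0.0), np.float64(0.021), np.float64(-0.0), np.float64(-0.01), np.float64(-0.0)]
[np.float64(0.13), np.float64(0.0), np.float64(0.032), np.float64(-0.0), np.float64(-0.015), np.float64(-0.0)]
[np.float64(0.173), np.float64(-0.0), np.float64(0.045), np.float64(-0.0), np.float64(-0.02), np.float64(-0.0)]
[np.float64(0.215), np.float64(0.0), np.float64(0.059), np.float64(-0.0), np.float64(-0.025), np.float64(-0.0)]
[np.float64(0.257), np.float64(0.0), np.float64(0.075), np.float64(-0.0), np.float64(-0.03), np.float64(-0.0)]
[np.float64(0.298), np.float64(0.0), np.float64(0.091), np.float64(-0.0), np.float64(-0.035), np.float64(-0.0)]
[np.float64(0.339), np.float64(0.0), np.float64(0.108), np.float64(0.0), np.float64(-0.04), np.float64(-0.0)]

[np.float64(0.042), np.float64(-0.0), np.float64(0.015), np.float64(0.0), np.float64(-0.005), np.float64(-0.0)]
[np.float64(0.083), np.float64(0.0), np.float64(0.031), np.float64(-0.0), np.float64(-0.01), np.float64(0.0)]
[np.float64(0.124), np.float64(0.0), np.float64(0.047), np.float64(-0.0), np.float64(-0.015), np.float64(0.0)]
[np.float64(0.164), np.float64(0.0), np.float64(0.065), np.float64(0.0), np.float64(-0.02), np.float64(0.0)]
[np.float64(0.204), np.float64(-0.0), np.float64(0.084), np.float64(0.0), np.float64(-0.025), np.float64(-0.0)]
[np.float64(0.243), np.float64(0.0), np.float64(0.104), np.float64(-0.0), np.float64(-0.03), np.float64(0.0)]
[np.float64(0.282), np.float64(0.0), np.float64(0.124), np.float64(-0.0), np.float64(-0.035), np.float64(0.0)]
[np.float64(0.32), np.float64(0.0), np.float64(0.146), np.float64(-0.0), np.float64(-0.04), np.float64(0.0)]
```

Request:
servo_tool([
  [0.044,0,0.01,0,-0.005,0],
  [0.087,0,0.021,0,-0.01,0],
  [0.13,0,0.032,0,-0.015,0],
  [0.173,0,0.045,0,-0.02,0],
  [0.215,0,0.059,0,-0.025,0],
  [0.257,0,0.075,0,-0.03,0],
  [0.298,0,0.091,0,-0.035,0],
  [0.339,0,0.108,0,-0.04,0],
])

```text
time_s: 17.85
tool_pos: [0.5763, -0.1803, 0.4421]
orientation: [[-0.964, 0.233, -0.131], [0.231, 0.973, 0.033], [0.135, 0.001, -0.991]]
contact_force: [2.0, 2.2, 5.7]
gripper_width: 0.025
```

```bash
python3 lidq.py s18; python3 -c "
from h import *
shot('wrist','w18.png')"
```

```text
t 17.9 lid q 0.336 (np.int64(1689), np.float64(0.33999999999999997)) ball [0.051  0.     0.2891] gp [ 0.0512 -0.0002  0.2883] gp-ball [ 0.0002 -0.0002 -0.0008] F [0.43   1.9954 1.7244] w 0.025365899226388457
```

View pics/w18.png

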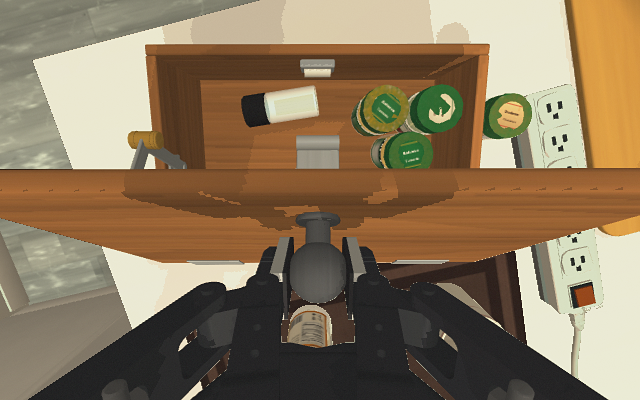

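Centred and following perfectly; the forces are small. I'll continue.

Request:
servo_tool([
  [0.042,0,0.015,0,-0.005,0],
  [0.083,0,0.031,0,-0.01,0],
  [0.124,0,0.047,0,-0.015,0],
  [0.164,0,0.065,0,-0.02,0],
  [0.204,0,0.084,0,-0.025,0],
  [0.243,0,0.104,0,-0.03,0],
  [0.282,0,0.124,0,-0.035,0],
  [0.32,0,0.146,0,-0.04,0],
])

```text
time_s: 18.75
tool_pos: [0.5268, -0.1685, 0.4267]
orientation: [[-0.971, 0.233, -0.053], [0.233, 0.972, 0.014], [0.054, 0.001, -0.999]]
contact_force: [-1.8, 2.9, 8.3]
gripper_width: 0.0253
```

```bash
python3 lidq.py s19; python3 -c "
from h import *
plan(.57,np.arange(.59,.74,.02))"
```

```text
t 18.8 lid q 0.568 (np.int64(3180), np.float64(0.568)) ball [0.0144 0.     0.2734] gp [ 0.0128 -0.0001  0.2714] gp-ball [-0.0015 -0.0001 -0.002 ] F [-2.8299  3.3525  3.4634] w 0.025289532240200217
[np.float64(0.026), np.float64(-0.0), np.float64(0.013), np.float64(0.0), np.float64(-0.003), np.float64(-0.0)]
[np.float64(0.052), np.float64(-0.0), np.float64(0.026), np.float64(-0.0), np.float64(-0.007), np.float64(0.0)]
[np.float64(0.078), np.float64(0.0), np.float64(0.04), np.float64(0.0), np.float64(-0.01), np.float64(-0.0)]
[np.float64(0.103), np.float64(-0.0), np.float64(0.054), np.float64(-0.0), np.float64(-0.013), np.float64(0.0)]
[np.float64(0.128), np.float64(0.0), np.float64(0.068), np.float64(0.0), np.float64(-0.017), np.float64(0.0)]
[np.float64(0.153), np.float64(0.0), np.float64(0.083), np.float64(-0.0), np.float64(-0.02), np.float64(0.0)]
[np.float64(0.177), np.float64(0.0), np.float64(0.099), np.float64(-0.0), np.float64(-0.023), np.float64(0.0)]
[np.float64(0.201), np.float64(-0.0), np.float64(0.114), np.float64(-0.0), np.float64(-0.027), np.float64(0.0)]
```

Request:
servo_tool([
  [0.026,0,0.01,0,-0.003,0],
  [0.052,0,0.022,0,-0.007,0],
  [0.077,0,0.034,0,-0.01,0],
  [0.102,0,0.047,0,-0.013,0],
  [0.127,0,0.061,0,-0.017,0],
  [0.152,0,0.076,0,-0.02,0],
  [0.176,0,0.092,0,-0.023,0],
  [0.2,0,0.107,0,-0.027,0],
])

```text
time_s: 19.6
tool_pos: [0.4965, -0.1613, 0.4117]
orientation: [[-0.973, 0.233, 0.0], [0.233, 0.973, 0.001], [0.0, 0.001, -1.0]]
contact_force: [-3.8, 4.8, 8.5]
gripper_width: 0.0247
```

```bash
python3 lidq.py s20; python3 -c "
from h import *
plan(.73,np.arange(.75,.9,.02))"
```

```text
t 19.65 lid q 0.72 (np.int64(3998), np.float64(0.72)) ball [-0.0073  0.      0.2588] gp [-0.0095 -0.0002  0.2563] gp-ball [-0.0022 -0.0002 -0.0024] F [-3.1772  3.1109  3.8148] w 0.025175921469701844
[np.float64(0.025), np.float64(0.0), np.float64(0.015), np.float64(-0.0), np.float64(-0.003), np.float64(0.0)]
[np.float64(0.049), np.float64(0.0), np.float64(0.03), np.float64(-0.0), np.float64(-0.007), np.float64(-0.0)]
[np.float64(0.073), np.float64(-0.0), np.float64(0.045), np.float64(0.0), np.float64(-0.01), np.float64(-0.0)]
[np.float64(0.097), np.float64(-0.0), np.float64(0.061), np.float64(0.0), np.float64(-0.013), np.float64(0.0)]
[np.float64(0.12), np.float64(0.0), np.float64(0.078), np.float64(0.0), np.float64(-0.017), np.float64(-0.0)]
[np.float64(0.144), np.float64(-0.0), np.float64(0.094), np.float64(0.0), np.float64(-0.02), np.float64(-0.0)]
[np.float64(0.166), np.float64(0.0), np.float64(0.111), np.float64(-0.0), np.float64(-0.023), np.float64(0.0)]
[np.float64(0.189), np.float64(0.0), np.float64(0.129), np.float64(-0.0), np.float64(-0.027), np.float64(-0.0)]
```

Request:
servo_tool([
  [0.022,0,0.011,0,-0.003,0],
  [0.045,0,0.025,0,-0.007,0],
  [0.068,0,0.04,0,-0.01,0],
  [0.092,0,0.056,0,-0.013,0],
  [0.115,0,0.073,0,-0.017,0],
  [0.139,0,0.089,0,-0.02,0],
  [0.161,0,0.106,0,-0.023,0],
  [0.184,0,0.124,0,-0.027,0],
])

```text
time_s: 20.45
tool_pos: [0.4693, -0.1548, 0.3927]
orientation: [[-0.971, 0.233, 0.054], [0.233, 0.972, -0.012], [-0.055, 0.001, -0.998]]
contact_force: [-3.9, 5.0, 7.3]
gripper_width: 0.0252
```

```bash
python3 lidq.py s21; python3 -c "
from h import *
plan(.89,np.arange(.91,1.06,.02))"
```

```text
t 20.5 lid q 0.872 (np.int64(4634), np.float64(0.872)) ball [-0.0264  0.      0.241 ] gp [-0.0288 -0.0002  0.2375] gp-ball [-0.0023 -0.0002 -0.0035] F [-4.266   4.2934  3.0407] w 0.024985284157069645
[np.float64(0.023), np.float64(-0.0), np.float64(0.016), np.float64(0.0), np.float64(-0.003), np.float64(0.0)]
[np.float64(0.046), np.float64(-0.0), np.float64(0.033), np.float64(0.0), np.float64(-0.007), np.float64(0.0)]
[np.float64(0.068), np.float64(-0.0), np.float64(0.051), np.float64(0.0), np.float64(-0.01), np.float64(-0.0)]
[np.float64(0.09), np.float64(-0.0), np.float64(0.068), np.float64(0.0), np.float64(-0.013), np.float64(0.0)]
[np.float64(0.112), np.float64(0.0), np.float64(0.086), np.float64(-0.0), np.float64(-0.017), np.float64(0.0)]
[np.float64(0.133), np.float64(-0.0), np.float64(0.104), np.float64(0.0), np.float64(-0.02), np.float64(0.0)]
[np.float64(0.154), np.float64(-0.0), np.float64(0.123), np.float64(-0.0), np.float64(-0.023), np.float64(0.0)]
[np.float64(0.175), np.float64(-0.0), np.float64(0.142), np.float64(0.0), np.float64(-0.027), np.float64(0.0)]
```

View pics/s21.png

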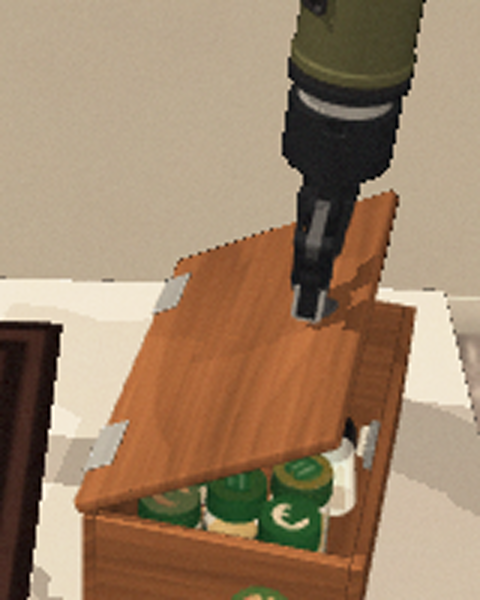

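Request:
servo_tool([
  [0.02,0,0.01,0,-0.003,0],
  [0.042,0,0.024,0,-0.007,0],
  [0.063,0,0.041,0,-0.01,0],
  [0.085,0,0.058,0,-0.013,0],
  [0.107,0,0.076,0,-0.017,0],
  [0.128,0,0.094,0,-0.02,0],
  [0.149,0,0.113,0,-0.023,0],
  [0.17,0,0.132,0,-0.027,0],
])

```text
time_s: 21.3
tool_pos: [0.4466, -0.1494, 0.3715]
orientation: [[-0.966, 0.233, 0.112], [0.232, 0.972, -0.026], [-0.116, 0.001, -0.993]]
contact_force: [1.6, 4.1, 0.2]
gripper_width: 0.0254
```

```bash
python3 lidq.py s22; python3 -c "
from h import *
plan(1.05,np.arange(1.07,1.22,.02));print(ctrl.read_state()['joint_positions'])"
```

```text
t 21.35 lid q 1.02 (np.int64(5083), np.float64(1.02)) ball [-0.0423  0.      0.221 ] gp [-0.0426 -0.0002  0.2171] gp-ball [-0.0003 -0.0002 -0.0039] F [ 1.9623  4.629  -4.9108] w 0.025131499110017205
[np.float64(0.021), np.float64(0.0), np.float64(0.018), np.float64(-0.0), np.float64(-0.003), np.float64(-0.0)]
[np.float64(0.042), np.float64(0.0), np.float64(0.036), np.float64(0.0), np.float64(-0.007), np.float64(-0.0)]
[np.float64(0.063), np.float64(0.0), np.float64(0.055), np.float64(-0.0), np.float64(-0.01), np.float64(-0.0)]
[np.float64(0.083), np.float64(0.0), np.float64(0.074), np.float64(-0.0), np.float64(-0.013), np.float64(0.0)]
[np.float64(0.103), np.float64(0.0), np.float64(0.094), np.float64(-0.0), np.float64(-0.017), np.float64(-0.0)]
[np.float64(0.122), np.float64(0.0), np.float64(0.113), np.float64(-0.0), np.float64(-0.02), np.float64(-0.0)]
[np.float64(0.141), np.float64(0.0), np.float64(0.133), np.float64(-0.0), np.float64(-0.023), np.float64(-0.0)]
[np.float64(0.16), np.float64(0.0), np.float64(0.153), np.float64(-0.0), np.float64(-0.027), np.float64(-0.0)]
[  8.34601539  15.80882892   9.41035395 114.36730762  -4.39772515
  43.47417269  96.8238752 ]
```

Request:
servo_tool([
  [0.021,0,0.016,0,-0.003,0],
  [0.042,0,0.033,0,-0.007,0],
  [0.063,0,0.052,0,-0.01,0],
  [0.083,0,0.071,0,-0.013,0],
  [0.103,0,0.091,0,-0.017,0],
  [0.122,0,0.11,0,-0.02,0],
  [0.141,0,0.13,0,-0.023,0],
  [0.16,0,0.15,0,-0.027,0],
])

```text
time_s: 22.15
tool_pos: [0.4261, -0.1445, 0.3466]
orientation: [[-0.958, 0.233, 0.168], [0.23, 0.972, -0.04], [-0.172, 0.001, -0.985]]
contact_force: [2.8, 4.5, 0.3]
gripper_width: 0.0252
```

```bash
python3 lidq.py s23; python3 -c "
from h import *
plan(1.19,np.arange(1.21,1.36,.02));print(ctrl.read_state()['joint_positions'])"
```

```text
t 22.2 lid q 1.18 (np.int64(5334), np.float64(1.18)) ball [-0.056   0.      0.1971] gp [-0.0549 -0.0002  0.1935] gp-ball [ 0.001  -0.0002 -0.0036] F [ 4.471   5.7418 -5.1185] w 0.02475448204737775
[np.float64(0.02), np.float64(-0.0), np.float64(0.019), np.float64(0.0), np.float64(-0.003), np.float64(-0.0)]
[np.float64(0.039), np.float64(-0.0), np.float64(0.039), np.float64(0.0), np.float64(-0.007), np.float64(0.0)]
[np.float64(0.058), np.float64(-0.0), np.float64(0.059), np.float64(0.0), np.float64(-0.01), np.float64(-0.0)]
[np.float64(0.076), np.float64(-0.0), np.float64(0.079), np.float64(0.0), np.float64(-0.013), np.float64(-0.0)]
[np.float64(0.094), np.float64(0.0), np.float64(0.099), np.float64(0.0), np.float64(-0.017), np.float64(0.0)]
[np.float64(0.112), np.float64(-0.0), np.float64(0.12), np.float64(0.0), np.float64(-0.02), np.float64(0.0)]
[np.float64(0.129), np.float64(-0.0), np.float64(0.141), np.float64(0.0), np.float64(-0.023), np.float64(0.0)]
[np.float64(0.145), np.float64(-0.0), np.float64(0.162), np.float64(0.0), np.float64(-0.027), np.float64(0.0)]
[  8.79152158  15.21020083   8.9110064  120.66426902  -5.29969226
  34.49509273  97.80465621]
```

Request:
servo_tool([
  [0.02,0,0.019,0,-0.003,0],
  [0.039,0,0.039,0,-0.007,0],
  [0.058,0,0.059,0,-0.01,0],
  [0.076,0,0.079,0,-0.013,0],
  [0.094,0,0.099,0,-0.013,0],
  [0.11,0,0.12,0,-0.013,0],
  [0.125,0,0.141,0,-0.013,0],
])

```text
time_s: 22.9
tool_pos: [0.4127, -0.1412, 0.323]
orientation: [[-0.953, 0.233, 0.196], [0.228, 0.973, -0.047], [-0.202, 0.0, -0.979]]
contact_force: [8.9, 4.5, -2.3]
gripper_width: 0.0253
```

```bash
python3 lidq.py s24; python3 -c "
from h import *
s=ctrl.read_state();p0=np.array(s['tool_pos']);R0=np.array(s['orientation']);R,o=chest()
for d in (.006,.012,.018): rows([(p0+R@np.array([-.001*d/.006,0,-d]),R0)])
print(s['joint_positions'])"
```

```text
t 22.95 lid q 1.324 (np.int64(5361), np.float64(1.324)) ball [-0.0648  0.      0.174 ] gp [-0.064  -0.0002  0.1709] gp-ball [ 0.0008 -0.0002 -0.0031] F [ 8.2641  4.3593 -6.01  ] w 0.025113858733053437
[np.float64(0.015), np.float64(-0.0), np.float64(0.038), np.float64(0.0), np.float64(0.0), np.float64(0.0)]
[np.float64(0.029), np.float64(-0.0), np.float64(0.076), np.float64(0.0), np.float64(0.0), np.float64(0.0)]
[np.float64(0.044), np.float64(-0.0), np.float64(0.114), np.float64(0.0), np.float64(0.0), np.float64(0.0)]
[  9.50666986  15.86260963   8.14412636 125.10930933  -6.37308441
  27.70987537  99.03082546]
```

View pics/s24.png

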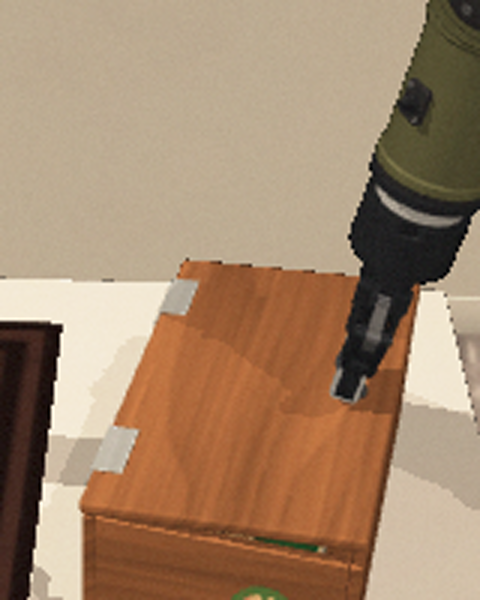

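Request:
servo_tool([
  [0.008,0,0.02,0,0,0],
  [0.015,0,0.038,0,0,0],
  [0.022,0,0.057,0,0,0],
  [0.026,0,0.076,0,0,0],
  [0.03,0,0.092,0,0,0],
  [0.03,0,0.092,0,0,0],
])

```text
time_s: 23.55
tool_pos: [0.4102, -0.1407, 0.3091]
orientation: [[-0.953, 0.234, 0.195], [0.229, 0.972, -0.046], [-0.2, 0.001, -0.98]]
contact_force: [0.6, 6.9, 11.0]
gripper_width: 0.0253
```

```bash
python3 lidq.py s25
```

```text
t 23.6 lid q 1.396 (np.int64(5339), np.float64(1.396)) ball [-0.068  0.     0.162] gp [-0.0666 -0.0002  0.1573] gp-ball [ 0.0014 -0.0002 -0.0047] F [-1.4984  7.175  11.1247] w 0.025065900914667306
```

Request:
servo_tool([
  [0.002,0,0.012,0,0,0],
  [0.002,0,0.012,0,0,0],
])

```text
time_s: 23.8
tool_pos: [0.4106, -0.1409, 0.3078]
orientation: [[-0.952, 0.233, 0.197], [0.229, 0.972, -0.047], [-0.202, 0.001, -0.979]]
contact_force: [-0.3, 7.5, 12.9]
gripper_width: 0.0253
```

Request:
servo_tool([
  [0,0,-0.01,0,0,0],
  [0,0,-0.025,0,0,0],
  [0,0,-0.025,0,0,0],
  [0,0,-0.025,0,0,0],
  [0,0,-0.025,0,0,0],
  [0,0,-0.025,0,0,0],
], claw=-1)

```text
time_s: 24.4
tool_pos: [0.4089, -0.1406, 0.3099]
orientation: [[-0.953, 0.234, 0.191], [0.229, 0.972, -0.045], [-0.197, 0.001, -0.98]]
contact_force: [-0.4, -0.6, 0.4]
gripper_width: 0.085
```

Request:
servo_tool([
  [0,0,-0.1,0,0,0],
  [0,0,-0.3,0,0,0],
  [0.05,0,-0.55,0,0.03,0],
  [0.05,0,-0.8,0,0.06,0],
  [0.05,0,-0.8,0,0.06,0],
  [0.05,0,-0.8,0,0.06,0],
])

```text
time_s: 25.0
tool_pos: [0.379, -0.1333, 0.4267]
orientation: [[-0.97, 0.233, 0.073], [0.233, 0.972, -0.017], [-0.075, 0.001, -0.997]]
contact_force: [-0.2, -0.1, -0.6]
gripper_width: 0.0855
```

```bash
python3 lidq.py s26; python3 -c "
from h import *
p=shot('side','s26f.png')
for q in ['spice_jar','vinegar_bottle','tea_mug']:
  for d in ctrl.look_for(q,p)[:1]: print(q,d)
print(ctrl.read_state()['joint_velocities'])"
```

```text
t 25.05 lid q 1.396 (np.int64(5703), np.float64(1.396)) ball [-0.068  0.     0.162] gp [-0.1186 -0.0001  0.2713] gp-ball [-0.0506 -0.0001  0.1093] F [0.247  0.0308 0.0315] w 0.08511322780263317
spice_jar {'location': [0.5169, 0.0501, 0.0752], 'score': 0.91}
vinegar_bottle {'location': [0.7457, -0.2117, 0.1155], 'score': 0.78}
tea_mug {'location': [0.7715, -0.0171, 0.0597], 'score': 0.76}
[ 0.03430083 -0.05971952  0.0761259  -0.28465999  0.1537111   0.24782412
 -0.03540329]
```

View pics/s26f.png

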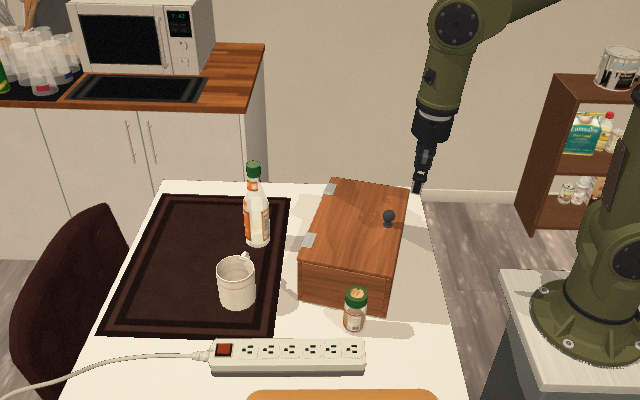

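The lid lies flush with its knob at (389,217). The jar, bottle and mug stand where they were, and the gripper is clear of everything.

```bash
python3 -c "
from rig import ctrl
print(ctrl.hand_in())"
```

```text
the job is handed in; nothing more can be done
None
```

The chest is shut and the job is handed in at about 25 s of the 51 s allowed; no verdict is reported.

**Stay:** I pinched the brass knee and swung it up and towards the robot, past centre. My model of the stay puts the fold at about 0.75 rad with the lid near 0.04 rad. It stayed unlocked after release.

**First lowering failed part-way:** the ball knob crept towards the edge of the pads at a lid angle of about 0.78 rad, and the force on the tool rose to about 40 N. I took the lid back up, still held, to about 0.1 rad, where it carries itself. There I re-gripped it deeper, with the tool tilted.

**Second lowering:** it ran evenly at 0.2–0.3 rad/s, with tool forces mostly under 10 N. I then pressed the lid past the catch with about 13 N.

**Last checks:** after release, depth data put the lid at 1.396 rad, which is flush. The tool force was near zero, with the gripper well clear. Jar, bottle and mug stood upright within about 6 mm of their first readings, roughly the detector's own error.

**Not confirmed:** the lid's angle was only measured between moves. That it never fell too fast rests on the knob staying gripped throughout, not on a speed reading.

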